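Packing up the shunting demo

ROBOT

A 6-joint arm with a two-finger parallel gripper is mounted at the origin on the work surface. World frame = base frame: x ahead of the robot, y to its left, z up, the work surface at z = 0. Lengths are in m, angles in rad, forces in N, time in s.
With the tool pointing down it reaches from about 0.425 to 0.95 m from the base axis. Payload 3.5 kg.
Tool frame: the origin (TCP) lies midway between the tips of the shut fingers; the grasp point (between the pads) lies 19 mm behind it; z points along the fingers, y is the line along which they close (so a half turn about z gives the same grasp; the last joint's range is limited). The gripper opens to 85 mm and grips with 20 to 120 N. Pads are 22 mm wide; open, the fingers measure 114 mm over their backs; the gripper's body (76 mm by 85 mm) begins 54 mm behind the grasp point. The pads swing forward as they close: fully open they stand 13 mm farther back than shut.
Start: joints at [-1.472, 0.286, 1.577, -0, 1.279, -0.15], TCP at [0.166, -0.654, 0.205] pointing down, gripper open.
Joint ranges: [-2.77, 2.77], [-0.9, 2.22], [0.21, 2.48], [-1.53, 4.67], [0.24, 2.81], [-2.84, 2.84]. Speed limits (rad/s): [2.79, 2.79, 3.14, 3.14, 3.14, 3.14].

INTERFACE

Orientations are given as a unit quaternion [x, y, z, w].
In Python, from plant import ctrl gives the robot as it stands.
- The arm moves only by the tool send_rows, never from a script. Its argument "series" is a list that holds one entry, the list of rows, each a list of 7 numbers: the shift along the tool's x, y, z in cm, then the turn, a rotation vector about the tool's x, y, z in rad, then the opening, from -1 (shut) to 1 (fully open). In form: [[[x, y, z, rx, ry, rz, jaw], ...]]. A call has 1 to 10 rows; each row shifts and turns the commanded pose from where the row before left it, along the tool's axes as they then stand; what a row does not reach is not made up. A row lasts 1/8 s, in which the tool goes at most 62.5 mm and 10.7 degrees, less where a joint would pass 70% of its speed; a pose out of reach is approached as far as the arm can. A call is refused whole if a number of a shift passes 6.25 or a number of a turn 0.188, either way. A call with a gripper value outside its range is refused whole. The fingers move at their own pace and stop on an object; "force" is the grip in N (left out, the last holds). Time passes only in rows, so rows that do not move let the fingers close. It gives the time, the measured TCP pose, the force, the opening and the grip force at its end, in the units of the state.
- ctrl.get_state(): the state, without advancing time (a new reading comes with each control period).
- ctrl.read_camera(name): name is "side" or "top" or "wrist"; returns a dict with "img" (384x512x3 uint8, red, green, blue), "fx", "fy", "cx", "cy" (pixels), "R" (3x3) and "t" (3): a world point X has camera coordinates R X + t; the wrist camera has in their place "hand_eye" (4x4, takes a point from camera to tool coordinates, whose origin is the TCP and whose axes are the flange's). Camera axes: x right, y down, z forward; pixel columns grow to the right and rows downward; lengths in m; the calibration is good to about 2 mm. A picture is of the moment at which its call begins: read the wrist's pose just before it. There is no depth.
- ctrl.sign_off(): hands the job in; it is judged then, once.
The state is a dict: "time": time; "qpos": joint angles; "dq": joint speeds; "joint_efforts": joint torques, N m; "eef_pos": TCP position; "tcp_rot": TCP orientation; "contact_force": force on the tool from outside, world axes, zero at the start; "wrist_torque": the same for the moment, N m; "opening": opening from 0.0 (shut) to 1.0 (fully open); "finger_force": force on a finger pad.
Only numpy, scipy, OpenCV 4.12 (cv2) and the standard library are available. Lean on these libraries where they do the work, as an engineer would, in place of code of your own. Each camera call takes 0.05 s, during which the arm holds its last target. There are 200 camera calls.

TASK

Pack up the demo at the model railway: slide the loose track pieces one on top of another, rails up, into the track caddy so that its sprung arm holds the pile down, each pushed in to the back stop or within about 2 cm of it. Lift each locomotive case to feel which end is heavy, then stand it on end, heavy end down, in the carrying tray, never letting one go on its light end. Leave the other things on the bench where they are.

Things in the scene. Friction and masses are not known exactly. Their poses are not given: they have to be found in the camera images.
- case_a: locomotive case: closed brown card box 160 x 55 x 42 mm, 0.34 to 0.53 kg, first lying flat, roughly crosswise to the robot. Its ends look alike, but its centre of mass lies about 32 mm from the middle towards one unmarked end, not the same in every case: lift it by the middle to feel which end sinks. Origin at its middle, x along the 160 mm, y the 55, z the 42. Two or three of three are there
- case_b: locomotive case: closed brown card box 160 x 55 x 42 mm, 0.34 to 0.53 kg, first lying flat, roughly crosswise to the robot. Its ends look alike, but its centre of mass lies about 32 mm from the middle towards one unmarked end, not the same in every case: lift it by the middle to feel which end sinks. Origin at its middle, x along the 160 mm, y the 55, z the 42. Two or three of three are there
- case_c: locomotive case: closed brown card box 160 x 55 x 42 mm, 0.34 to 0.53 kg, first lying flat, roughly crosswise to the robot. Its ends look alike, but its centre of mass lies about 32 mm from the middle towards one unmarked end, not the same in every case: lift it by the middle to feel which end sinks. Origin at its middle, x along the 160 mm, y the 55, z the 42. Two or three of three are there
- track_a: short straight model track with grey ballast bed and two steel rails, 110 mm long, 40 mm wide, 10 mm high, 35 g, lying rails up on the bench; origin at the centre of its underside, x along the rails, z up. Two or three of the three are there
- track_b: short straight model track with grey ballast bed and two steel rails, 110 mm long, 40 mm wide, 10 mm high, 35 g, lying rails up on the bench; origin at the centre of its underside, x along the rails, z up. Two or three of the three are there
- track_c: short straight model track with grey ballast bed and two steel rails, 110 mm long, 40 mm wide, 10 mm high, 35 g, lying rails up on the bench; origin at the centre of its underside, x along the rails, z up. Two or three of the three are there
- tray: fixed wooden carrying tray 290 mm (its x) by 125 mm (its y), lip 16 mm high (end strips 18 mm), walls 6 mm thick, floor 6 mm above the bench; origin at the centre of its underside, z up. It and the caddy change sides from start to start
- caddy: fixed track caddy, its mouth towards the robot: foot plate 165 x 95 x 5 mm, on it a bed 30 mm wide (fingers can straddle it), top 25 mm above the bench, from x = -60 (then a short ramp down) to +55 mm, where a back stop rises 40 mm above the bed. Origin on the bench under the bed's centre, x from mouth to back stop (track slides in along +x), z up. A piece against the stop has its centre at x = 0
- bail_bar (a point): middle of the sprung arm's bar, 12 mm thick, 64 mm long across the bed at about caddy x = -10 mm, carried by side arms at y = +-32 mm from a pin behind the stop. In front of it a 28 mm wide toe turns up towards the mouth, tip about x = -61 mm, 16 to 30 mm above the bar's underside: a piece pushed in level under the toe (3 mm above bed or pile) lifts the arm
- bail (a joint): hinge of the sprung arm, rad: 0 at rest with the bar 3 mm above the bed, growing as the arm lifts, at most 0.6; it presses with about 1.5 N at rest, 2.4 N when lifted 30 mm. About 0.09 with one piece under it, 0.20 with two, 0.32 with three
- glue: white glue bottle, 34 mm across, 100 mm tall; stands at the back; a bystander, to be left where it is; origin at the centre of its underside
- paint_tin: small tin, 42 mm across, 40 mm tall; stands near the robot, on the left; a bystander, to be left where it is; origin at the centre of its underside
- house: model half-timbered house, 90 x 80 x 105 mm tall, at the back; a bystander, to be left where it is; origin at the centre of its underside
- tree: model conifer on a round foot, 124 mm tall, at the back; a bystander, to be left where it is; origin at the centre of its underside
- dish: small clear dish 38 mm across, 16 mm high, on the right between cases and the right-hand fixture; a bystander, to be left where it is; origin at the centre of its underside
- driver: screwdriver 150 mm long lying at the back; a bystander, to be left where it is
- wagon: brown model van 115 x 30 x 46 mm, far right; a bystander, to be left where it is; origin at the centre of its underside

How it is judged:
At the end, for the whole second after the job is handed in: Each case present stands released and still on its heavy (motor) end on the tray floor, upright to 0.12 rad. Each track piece present lies rails up in the caddy under the bar, on the bed or the piece below, within 0.2 rad and 12 mm of the centre line, its end at most 30 mm from the back stop ((angle between case_a's own x axis and vertical above 3.0216 rad or angle between case_a's own x axis and vertical below 0.12 rad) and z of each of case_a_motor, case_b_motor, case_c_motor in the frame of tray below 0.05 m and x of case_a in the frame of tray between -0.12 and 0.12 m and y of case_a in the frame of tray between -0.045 and 0.045 m and z of case_a in the frame of tray between 0.076 and 0.094 m and linear speed of each of case_a, case_b, case_c, track_a, track_b, track_c below 0.02 m/s and contact force between the fingers and case_a below 0.1 N and (angle between case_b's own x axis and vertical above 3.0216 rad or angle between case_b's own x axis and vertical below 0.12 rad) and x of case_b in the frame of tray between -0.12 and 0.12 m and y of case_b in the frame of tray between -0.045 and 0.045 m and z of case_b in the frame of tray between 0.076 and 0.094 m and contact force between the fingers and case_b below 0.1 N and (angle between case_c's own x axis and vertical above 3.0216 rad or angle between case_c's own x axis and vertical below 0.12 rad) and x of case_c in the frame of tray between -0.12 and 0.12 m and y of case_c in the frame of tray between -0.045 and 0.045 m and z of case_c in the frame of tray between 0.076 and 0.094 m and contact force between the fingers and case_c below 0.1 N and x of track_a in the frame of caddy between -0.03 and 0.01 m and y of track_a in the frame of caddy between -0.012 and 0.012 m and angle between the x axis of each of track_a, track_b, track_c and the x axis of caddy, either way round below 0.2 rad and angle between each of track_a, track_b, track_c's own z axis and vertical below 0.12 rad and z of each of track_a, track_b, track_c in the frame of caddy above 0.02 m and z of each of track_a, track_b, track_c in the frame of bail_bar below -0.005 m and x of track_b in the frame of caddy between -0.03 and 0.01 m and y of track_b in the frame of caddy between -0.012 and 0.012 m and x of track_c in the frame of caddy between -0.03 and 0.01 m and y of track_c in the frame of caddy between -0.012 and 0.012 m); the robot touches nothing.
It fails at once if a case is let go standing on its light end ((angle between case_a's own x axis and vertical above 2.9916 rad or angle between case_a's own x axis and vertical below 0.15 rad) and height (world z) of case_a_motor above 0.1 m and contact force between each of the arm, the fingers and case_a below 0.05 N and linear speed of case_a below 0.01 m/s and angular speed of case_a below 0.1 rad/s).
It fails at once if a case is let go standing on its light end ((angle between case_b's own x axis and vertical above 2.9916 rad or angle between case_b's own x axis and vertical below 0.15 rad) and height (world z) of case_b_motor above 0.1 m and contact force between each of the arm, the fingers and case_b below 0.05 N and linear speed of case_b below 0.01 m/s and angular speed of case_b below 0.1 rad/s).
It fails at once if a case is let go standing on its light end ((angle between case_c's own x axis and vertical above 2.9916 rad or angle between case_c's own x axis and vertical below 0.15 rad) and height (world z) of case_c_motor above 0.1 m and contact force between each of the arm, the fingers and case_c below 0.05 N and linear speed of case_c below 0.01 m/s and angular speed of case_c below 0.1 rad/s).
It fails at once if anything else on the bench is shifted by more than 3 cm (distance of any of glue, paint_tin, house, tree, dish, driver, wagon from where it was at the start of the episode above 0.03 m).
Of case_a, case_b, case_c only 2 to 3 are there at a start; the rules pass over those that are not, and their reading is None.
Of track_a, track_b, track_c only 2 to 3 are there at a start; the rules pass over those that are not, and their reading is None.
At some moment in a run one of track_a, track_b, track_c may be knocked a few centimetres aside while the robot is not near it.
Once in a run the grip may slacken for a moment while it holds something.
It also fails if it takes over 210 s, if anything falls off the work surface, if the arm or the gripper's body presses on something with over 40 N, if the wrist force passes 120 N, or if a joint passes its speed limit or range.

## Working session

There is one attempt and no reset: what is moved stays moved. The work goes in short steps, Python scripts to look and compute and a tool call to move; the robot and the scene stay as the last step left them, time stands still between calls to the robot, and variables do not carry over. Pictures are saved under pics/ and viewed, at most 14 in all, crops included, and the job is handed in when it is done.

Besides the shell and the picture viewer there is one more tool, called after "Call:" in YAML: its name, and indented under it one key for each argument. send_rows: Moves the arm, as the interface text tells. Its arguments: {"type":"object","properties":{"series":{"type":"array"},"force":{"type":"number"}},"required":["series"]}

```bash
mkdir -p pics; ls
python3 - <<'E'
from plant import ctrl
import cv2,numpy as np
for n in ["top","side"]:
    c=ctrl.read_camera(n); cv2.imwrite(f"pics/{n}0.png",cv2.resize(c["img"][:,:,::-1],(800,600),interpolation=cv2.INTER_CUBIC))
    cv2.imwrite(f"pics/{n}0_raw.png",c["img"][:,:,::-1])
    print(n,{k:np.round(v,4).tolist() for k,v in c.items() if k!="img"})
print(ctrl.get_state())
c=ctrl.read_camera("wrist");print({k:np.round(v,4).tolist() for k,v in c.items() if k!="img"})
E
```

```text
pics
top {'fx': 373.8745, 'fy': 373.8745, 'cx': 262.1563, 'cy': 193.3989, 'R': [[0.0006, -1.0, 0.0054], [-0.9978, -0.001, -0.0659], [0.0659, -0.0053, -0.9978]], 't': [0.0056, 0.5916, 0.9988]}
side {'fx': 472.38, 'fy': 472.38, 'cx': 249.9825, 'cy': 196.4297, 'R': [[0.9334, -0.3585, 0.0119], [-0.2518, -0.6783, -0.6903], [0.2555, 0.6413, -0.7235]], 't': [-0.5589, 0.1812, 0.955]}
{'time': 0.1, 'qpos': array([-1.47202254e+00,  2.87132482e-01,  1.57805740e+00,  6.39623785e-06,
        1.27861337e+00, -1.49974172e-01]), 'dq': array([ 0.0004682 , -0.00048376, -0.00402785, -0.0006331 ,  0.00115765,
        0.0018314 ]), 'joint_efforts': array([ 7.84279782e-04, -4.07298768e+01, -2.93699098e+01, -1.60715599e-04,
        3.37984158e-03,  1.01980768e-05]), 'eef_pos': array([ 0.16615943, -0.65354143,  0.20323412]), 'tcp_rot': array([ 9.92275030e-01,  1.24052582e-01,  3.13532785e-05, -1.10485664e-03]), 'contact_force': array([-0.15623645,  0.8419349 ,  0.28352018]), 'wrist_torque': array([-0.01509376,  0.02237299,  0.06951011]), 'finger_force': 0.0, 'opening': 0.9994781871882926}
{'fx': 338.4786, 'fy': 338.4786, 'cx': 253.0114, 'cy': 197.7442, 'hand_eye': [[-0.0, -0.948, -0.3182, 0.0818], [1.0, 0.0002, -0.0007, 0.0], [0.0007, -0.3182, 0.948, -0.1694], [0.0, 0.0, 0.0, 1.0]]}
```

View pics/top0.png

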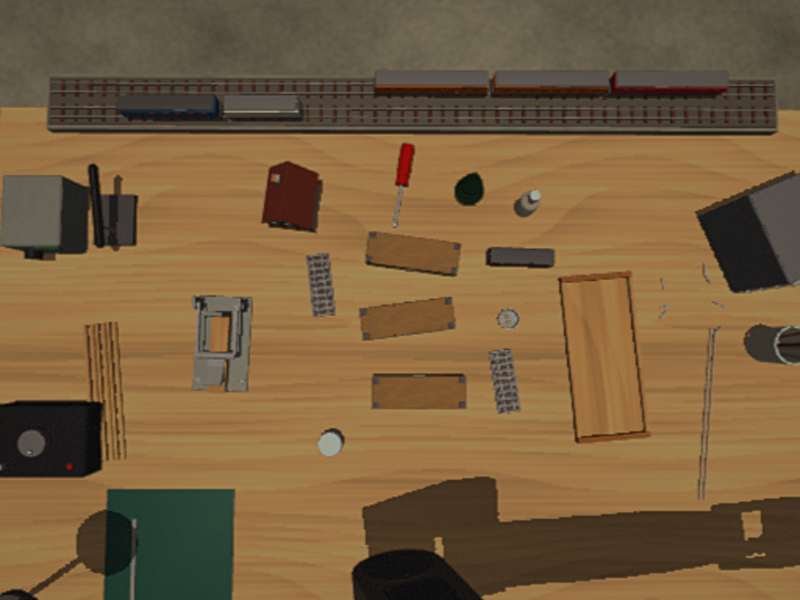

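View pics/side0.png

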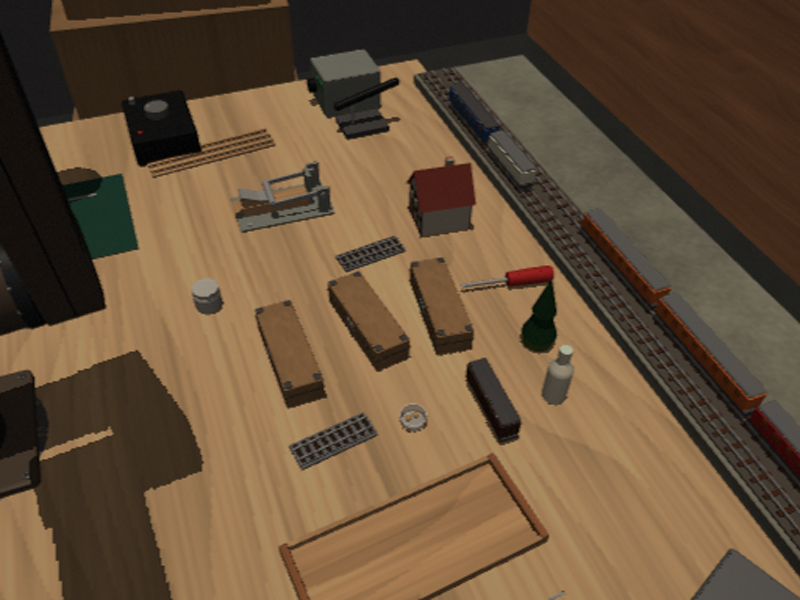

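Top view (800×600 px): three cases near (413,253), (407,318) and (419,391). There are two tracks, at (320,285) and (504,381). The caddy is at (222,343) with its mouth at the bottom, and the tray is at (603,357). Next I'll take zoomed crops and segment the objects for measuring.

```bash
cat > h.py <<'E'
from plant import ctrl
import cv2,numpy as np,json
from scipy.spatial.transform import Rotation as Ro
def log(s):
    open("log.jsonl","a").write(json.dumps([list(map(float,s[k])) for k in("qpos","eef_pos","tcp_rot")])+"\n")
def cam(name):
    s=ctrl.get_state(); c=ctrl.read_camera(name)
    if name=="wrist":
        T=np.eye(4);T[:3,:3]=Ro.from_quat(s["tcp_rot"]).as_matrix();T[:3,3]=s["eef_pos"]
        W=T@c["hand_eye"]; c["R"]=W[:3,:3].T; c["t"]=-c["R"]@W[:3,3]
    return c
def w2p(c,X):
    p=np.atleast_2d(X)@np.array(c["R"]).T+c["t"]
    return np.c_[c["fx"]*p[:,0]/p[:,2]+c["cx"],c["fy"]*p[:,1]/p[:,2]+c["cy"]]
def p2w(c,uv,z):
    uv=np.atleast_2d(np.array(uv,float)); R=np.array(c["R"]); o=-R.T@c["t"]
    d=np.c_[(uv[:,0]-c["cx"])/c["fx"],(uv[:,1]-c["cy"])/c["fy"],np.ones(len(uv))]@R
    return o+d*((z-o[2])/d[:,2])[:,None]
def rect(c,mask,z):
    """pose (x,y,yaw,len,wid) of largest blob in mask, on plane z"""
    n,l,st,ce=cv2.connectedComponentsWithStats(mask.astype(np.uint8))
    i=1+np.argmax(st[1:,4]); ys,xs=np.where(l==i)
    P=p2w(c,np.c_[xs,ys],z)[:,:2]
    (x,y),(w,h),a=cv2.minAreaRect((P*1000).astype(np.float32))
    if w<h: w,h,a=h,w,a+90
    m=P.mean(0); a=(a+90)%180-90
    return np.round([x/1000,y/1000,np.radians(a),w,h,m[0],m[1]],4)
def st():
    s=ctrl.get_state(); log(s)
    R=Ro.from_quat(s["tcp_rot"]).as_matrix()
    print("t%.2f"%s["time"],"p",np.round(s["eef_pos"],4),"xax",np.round(R[:,0],3),"zax",np.round(R[:,2],3),"q",np.round(s["qpos"],3),"F",np.round(s["contact_force"],2),"M",np.round(s["wrist_torque"],3),"op %.3f ff %.1f"%(s["opening"],s["finger_force"]))
    return s
def go(p,z,x,frm=None):
    """tool-frame shift (cm) in the current frame and rotvec to reach target pos p with z axis z, x axis x"""
    s=ctrl.get_state(); R=Ro.from_quat(s["tcp_rot"]).as_matrix() if frm is None else frm
    z=np.array(z,float);z/=np.linalg.norm(z);x=np.array(x,float);x-=z*(x@z);x/=np.linalg.norm(x)
    G=np.c_[x,np.cross(z,x),z]; d=R.T@(np.array(p)-s["eef_pos"])*100
    rv=Ro.from_matrix(R.T@G).as_rotvec()
    print("shift cm",np.round(d,2),"rv",np.round(rv,3)); return G
E
python3 - <<'E'
from h import *
c=cam("top"); im=c["img"]; hsv=cv2.cvtColor(im,cv2.COLOR_RGB2HSV)
def crop(x0,y0,x1,y1,s): return cv2.resize(im[y0:y1,x0:x1,::-1],None,fx=s,fy=s,interpolation=cv2.INTER_CUBIC)
a=crop(115,180,170,255,8) # 440x600
b=crop(350,165,422,290,4.8) #345x600
cv2.imwrite("pics/z1.png",np.hstack([a,b]))
for nm,(x,y) in dict(T1=(205,182),T2=(322,244)).items():
    m=np.zeros(im.shape[:2],bool); sl=(slice(y-26,y+27),slice(x-16,x+17))
    m[sl]=hsv[sl][:,:,1]<75
    m=cv2.morphologyEx(m.astype(np.uint8),cv2.MORPH_CLOSE,np.ones((3,3)))
    print(nm,rect(c,m,.009))
for nm,(x,y) in dict(C1=(264,162),C2=(260,203),C3=(268,250)).items():
    print(nm,im[y,x],im[y,x-38],hsv[y,x],hsv[y,x-38])
E
```

```text
T1 [  0.624    0.1642   0.1259 108.5776  38.4877   0.6238   0.164 ]
T2 [  0.4555  -0.1586   0.1427 109.5154  39.3735   0.4552  -0.1587]
C1 [128  90  50] [160 121  72] [ 15 155 128] [ 17 140 160]
C2 [123  85  48] [162 126  76] [ 15 155 123] [ 17 135 162]
C3 [125  86  47] [161 121  72] [ 15 159 125] [ 17 141 161]
```

View pics/z1.png

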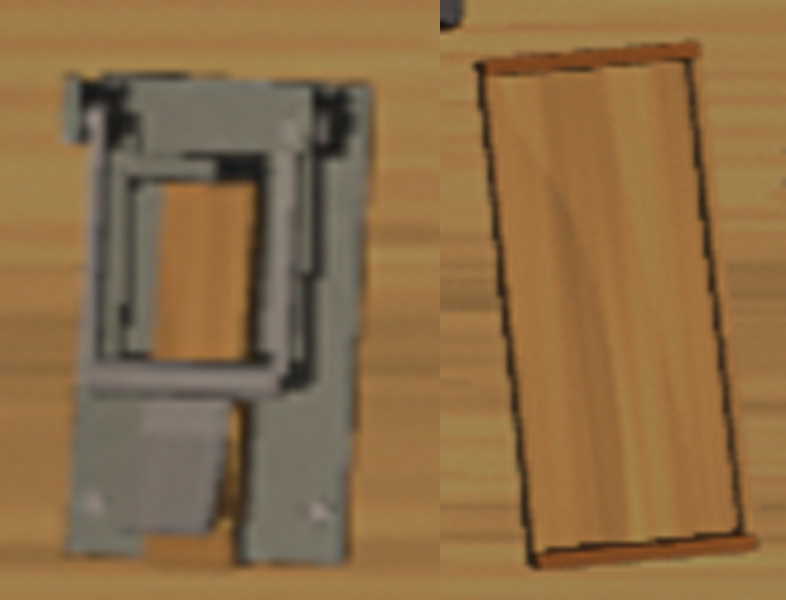

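The left crop shows the caddy: foot front corners at (65,555) and (345,562), back right corner at (372,88), bar middle at (190,377), and the bed running up from (188,565). The right crop shows the tray's outer corners at (478,65), (698,45), (757,545) and (532,568).

Run:
```python
from h import *
c=cam("top"); im=c["img"]; hsv=cv2.cvtColor(im,cv2.COLOR_RGB2HSV)
def f(uv,s,o): return (np.array(uv,float)+.5)/s-.5+np.array(o)
A=lambda uv,z:np.round(p2w(c,f(uv,8,(115,180)),z)[:,:2],4)
foot=A([(65,555),(345,562),(372,88)],.005); print("foot",foot.tolist())
d=foot[2]-foot[1]; print("yaw edge",np.arctan2(d[1],d[0]),np.linalg.norm(d), "front yaw",np.arctan2(*(foot[0]-foot[1])[::-1])-np.pi/2)
print("bar",A([(82,378),(295,378)],.037).tolist()); print("bedfar/near",A([(158,182),(257,182),(150,355),(250,358),(142,565),(235,565)],.025).tolist())
T=p2w(c,f([(38,65),(258,45),(317,545),(92,568)],4.8,(350,165)),.016)[:,:2]
print("tray",T.mean(0),[np.linalg.norm(T[i]-T[i-1]).round(4) for i in range(4)], "yaw",[np.arctan2(*(T[i]-T[j])[::-1]).round(3) for i,j in((0,3),(1,2))])
for nm,(x,y) in dict(C1=(264,162),C2=(260,203),C3=(268,250)).items():
    sl=(slice(y-22,y+23),slice(x-40,x+41)); m=np.zeros(im.shape[:2],bool)
    m[sl]=hsv[sl][:,:,2]<143; m=cv2.morphologyEx(m.astype(np.uint8),cv2.MORPH_OPEN,np.ones((3,3)))
    print(nm,rect(c,m,.042))
```

```text
foot [[0.4402, 0.3867], [0.4378, 0.2912], [0.6001, 0.285]]
yaw edge -0.038182296605391415 0.1624183795018285 front yaw -0.025125601487574922
bar [[0.5011, 0.3709], [0.5012, 0.3003]]
bedfar/near [[0.5668, 0.3512], [0.5668, 0.3179], [0.5086, 0.3526], [0.5076, 0.319], [0.4385, 0.3536], [0.4385, 0.3225]]
tray [ 0.49824385 -0.33182223] [np.float64(0.2849), np.float64(0.1269), np.float64(0.2839), np.float64(0.1276)] yaw [np.float64(0.091), np.float64(0.093)]
C1 [6.740000e-01 3.000000e-03 1.435500e+00 1.634987e+02 6.114220e+01
 6.740000e-01 2.200000e-03]
C2 [ 5.633000e-01  1.040000e-02 -1.439800e+00  1.608246e+02  5.710510e+01
  5.633000e-01  1.050000e-02]
C3 [ 4.40600e-01 -9.40000e-03 -1.57050e+00  1.58538e+02  5.75938e+01
  4.40500e-01 -9.20000e-03]
```

Call:
send_rows:
  series:
    - [[4.05,-4.58,0,0,0,0,0.4],[4.05,-4.58,0,0,0,0,0.4],[4.05,-4.58,0,0,0,0,0.4],[4.05,-4.58,0,0,0,0,0.4],[4.05,-4.58,0,0,0,0,0.4],[4.05,-4.58,0,0,0,0,0.4],[4.05,-4.58,0,0,0,0,0.4],[4.05,-4.58,0,0,0,0,0.4],[4.05,-4.58,0,0,0,0.106,0.4],[0,0,5,0,0,0,0.4]]
  force: 40

```text
time: 1.5
eef_pos: [0.4225, -0.1633, 0.1586]
tcp_rot: [0.997, 0.075, 0.005, 0.003]
contact_force: [0.4, -1.0, -1.2]
opening: 0.701
finger_force: 0.0
```

Run:
```python
from h import *
s=st(); c=cam("wrist"); im=c["img"]; cv2.imwrite("pics/w1.png",im[:,:,::-1])
hsv=cv2.cvtColor(im,cv2.COLOR_RGB2HSV)
y=.1427; C=np.array([.4555,-.1586,0]);u=np.array([np.cos(y),np.sin(y),0]);v=np.array([-u[1],u[0],0])
P=w2p(c,[C+a*.055*u+b*.02*v+[0,0,.009] for a,b in((1,1),(1,-1),(-1,-1),(-1,1))]); print(np.round(P,1).tolist())
d=im[:,:,::-1].copy(); cv2.polylines(d,[P.astype(np.int32)],True,(0,0,255),1); cv2.imwrite("pics/w1o.png",d)
```

```text
t1.50 p [ 0.4225 -0.1633  0.1586] xax [0.989 0.149 0.009] zax [ 0.01  -0.006 -1.   ] q [-5.940e-01 -1.850e-01  2.154e+00  1.000e-03  1.161e+00  8.270e-01] F [ 0.42 -0.95 -1.24] M [-0.009 -0.035  0.001] op 0.701 ff 0.0
[[230.2, 77.9], [275.1, 78.2], [272.2, 195.8], [231.8, 195.6]]
```

View pics/w1o.png

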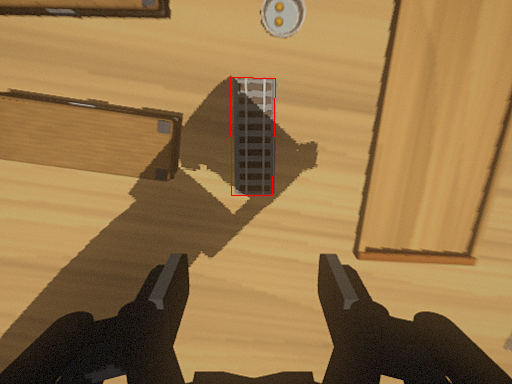

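The wrist view shows the predicted track outline sitting on the real piece (231–275, 78–196), so the calibration is good. Going down.

Call:
send_rows:
  series:
    - [[0,0,5,0,0,0,0.3],[0,0,5,0,0,0,0.3],[0,0,3,0,0,0,0.3],[0,0,0,0,0,0,0.3],[0,0,0,0,0,0,0.3]]

```text
time: 2.17
eef_pos: [0.4189, -0.1659, 0.026]
tcp_rot: [0.997, 0.071, 0.001, 0.001]
contact_force: [-0.1, 0.2, -0.6]
opening: 0.655
finger_force: 0.0
```

Run:
```python
from h import *
st(); go([.418,-.164,-.003],[0,0,-1],[np.cos(.143),np.sin(.143),0])
```

```text
t2.17 p [ 0.4189 -0.1659  0.026 ] xax [0.99  0.142 0.001] zax [ 0.002 -0.001 -1.   ] q [-0.603  0.024  2.238 -0.     0.877  0.826] F [-0.14  0.25 -0.6 ] M [ 0.026 -0.013 -0.017] op 0.655 ff 0.0
shift cm [-0.07 -0.21  2.9 ] rv [ 0.001 -0.001 -0.001]
```

Call:
send_rows:
  series:
    - [[0,-0.2,2,0,0,0,0.15],[0,0,0.9,0,0,0,0.1],[0,0,0,0,0,0,0.1],[0,0,0,0,0,0,0.1]]

```text
time: 2.68
eef_pos: [0.4185, -0.1635, -0.0035]
tcp_rot: [0.997, 0.071, 0.001, 0.001]
contact_force: [0.7, 0.0, -0.1]
opening: 0.55
finger_force: 0.0
```

Run:
```python
from h import *
st()
```

```text
t2.67 p [ 0.4185 -0.1635 -0.0035] xax [0.99  0.142 0.001] zax [ 0.002 -0.001 -1.   ] q [-0.599  0.082  2.248  0.     0.809  0.829] F [ 0.69  0.03 -0.11] M [-0.021  0.021 -0.   ] op 0.550 ff 0.0
```

Call:
send_rows:
  series:
    - [[0,0,0,0,0,0,-0.4],[0,0,0,0,0,0,-0.4],[0,0,0,0,0,0,-0.4],[0,0,0,0,0,0,-0.4]]

```text
time: 3.18
eef_pos: [0.4177, -0.1629, -0.0044]
tcp_rot: [0.997, 0.071, 0.0, -0.0]
contact_force: [-0.3, 0.1, 0.2]
opening: 0.301
finger_force: 0.0
```

Call:
send_rows:
  series:
    - [[0,0,-2,0,0,0,-0.4],[0,0,-5,0,0,0,-0.4],[0,0,-5,0,0,0,-0.4],[0,0,0,0,0,0,-0.4],[0,0,0,0,0,0,-0.4]]

```text
time: 3.8
eef_pos: [0.4173, -0.1626, 0.115]
tcp_rot: [0.997, 0.071, -0.0, -0.0]
contact_force: [-0.6, -0.7, -0.7]
opening: 0.305
finger_force: 0.0
```

Run:
```python
from h import *
st(); a=-.03;u=np.array([np.cos(a),np.sin(a),0])
p=np.array([.511,.3357,.0])-.17*u; p[2]=.1165; print(p); go(p,[0,0,-1],u)
c=cam("wrist"); d=c["img"][:,:,::-1]; c2=cam("side"); cv2.imwrite("pics/g1.png",np.hstack([d[40:384,100:412],c2["img"][150:384,50:450,::-1][:344] if 0 else cv2.resize(c2["img"][140:384,100:380,::-1],(395,344))]))
```

```text
t3.80 p [ 0.4173 -0.1626  0.115 ] xax [ 0.99   0.142 -0.001] zax [-0.001  0.    -1.   ] q [-0.599 -0.132  2.195 -0.     1.08   0.829] F [-0.58 -0.65 -0.71] M [ 0.001 -0.002  0.039] op 0.305 ff 0.0
[0.34107649 0.34079924 0.1165    ]
shift cm [ -0.38 -50.92  -0.13] rv [-0.     0.001  0.173]
```

View pics/g1.png

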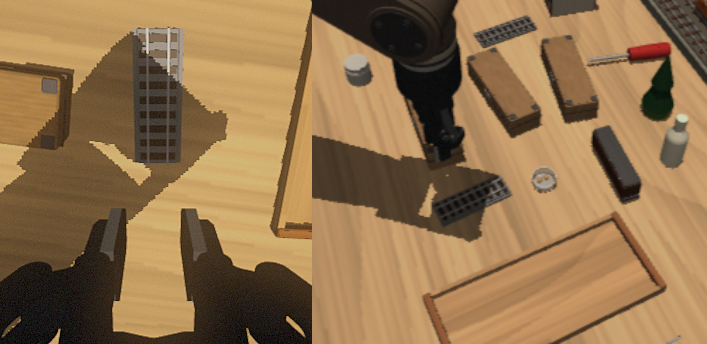

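The piece was not picked up. The fingers closed above it, because the half-open tips sit well behind the TCP. I'll feel for the bench in small steps.

Call:
send_rows:
  series:
    - [[0,0,5,0,0,0,0.15],[0,0,4,0,0,0,0.15],[0,0,2,0,0,0,0.15],[0,0,1,0,0,0,0.15],[0,0,0.4,0,0,0,0.15],[0,0,0.2,0,0,0,0.15],[0,0,0,0,0,0,0.15]]

```text
time: 4.78
eef_pos: [0.4183, -0.1633, -0.0098]
tcp_rot: [0.997, 0.071, 0.001, 0.0]
contact_force: [0.7, -0.7, 0.4]
opening: 0.571
finger_force: 0.0
```

Call:
send_rows:
  series:
    - [[0,0,0.2,0,0,0,0.15],[0,0,0,0,0,0,0.15]]

```text
time: 5.03
eef_pos: [0.4179, -0.163, -0.0122]
tcp_rot: [0.997, 0.071, 0.0, 0.0]
contact_force: [0.1, 0.2, 0.5]
opening: 0.582
finger_force: 0.0
```

Call:
send_rows:
  series:
    - [[0,0,0.2,0,0,0,0.15],[0,0,0,0,0,0,0.15]]

```text
time: 5.28
eef_pos: [0.4176, -0.1629, -0.0146]
tcp_rot: [0.997, 0.071, -0.0, -0.0]
contact_force: [-0.6, -0.7, -0.4]
opening: 0.578
finger_force: 0.0
```

Call:
send_rows:
  series:
    - [[0,0,0.2,0,0,0,0.15],[0,0,0,0,0,0,0.15]]

```text
time: 5.52
eef_pos: [0.4176, -0.1629, -0.0167]
tcp_rot: [0.997, 0.071, -0.0, -0.0]
contact_force: [0.1, -0.7, 0.0]
opening: 0.576
finger_force: 0.0
```

Call:
send_rows:
  series:
    - [[0,0,0.2,0,0,0,0.15],[0,0,0,0,0,0,0.15]]

```text
time: 5.78
eef_pos: [0.4176, -0.1629, -0.0187]
tcp_rot: [0.997, 0.071, -0.0, -0.0]
contact_force: [-0.3, -0.0, -0.4]
opening: 0.577
finger_force: 0.0
```

Call:
send_rows:
  series:
    - [[0,0,0.2,0,0,0,0.15],[0,0,0,0,0,0,0.15]]

```text
time: 6.02
eef_pos: [0.4176, -0.1629, -0.0207]
tcp_rot: [0.997, 0.071, -0.0, -0.0]
contact_force: [0.1, 0.3, 0.7]
opening: 0.575
finger_force: 0.0
```

Call:
send_rows:
  series:
    - [[0,0,0.4,0,0,0,0.15],[0,0,0,0,0,0,0.15]]

```text
time: 6.28
eef_pos: [0.4174, -0.1627, -0.0249]
tcp_rot: [0.997, 0.071, -0.0, -0.0]
contact_force: [0.2, 0.4, -0.4]
opening: 0.575
finger_force: 0.0
```

Run:
```python
from h import *
st(); c=cam("wrist"); cv2.imwrite("pics/f1.png",cv2.resize(c["img"][150:384,100:412,::-1],(800,600)))
```

```text
t6.28 p [ 0.4174 -0.1627 -0.0249] xax [ 0.99   0.142 -0.001] zax [-0.001  0.001 -1.   ] q [-0.599  0.128  2.252  0.     0.763  0.829] F [ 0.17  0.37 -0.43] M [-0.045  0.034  0.028] op 0.575 ff 0.0
```

View pics/f1.png

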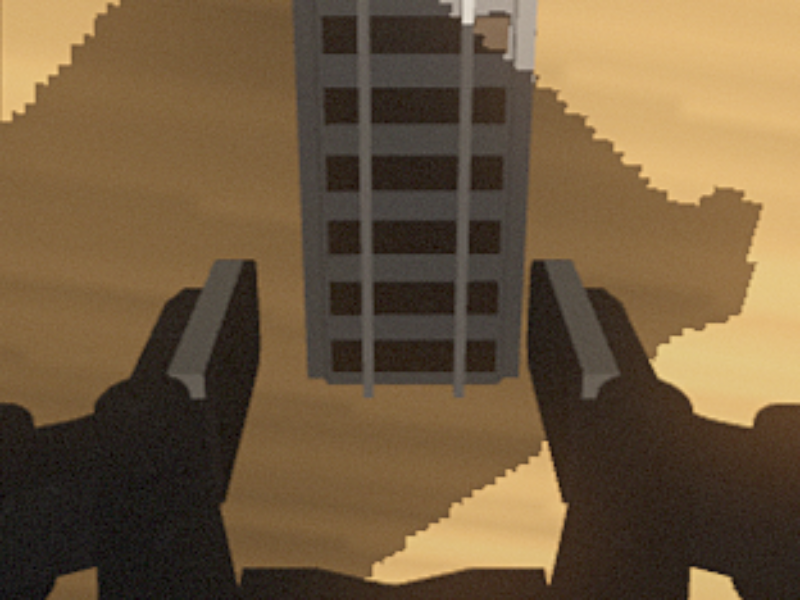

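The wrist view shows the fingers astride the near end of the track, with the tips at about piece height and still clear of the bench. I'll go a little lower and close.

Call:
send_rows:
  series:
    - [[0,0.1,0.3,0,0,0,0.15],[0,0,0,0,0,0,0.15]]

```text
time: 6.58
eef_pos: [0.4177, -0.1639, -0.0277]
tcp_rot: [0.997, 0.071, -0.0, -0.0]
contact_force: [-0.0, -0.0, -0.0]
opening: 0.577
finger_force: 0.0
```

Call:
send_rows:
  series:
    - [[0,0,0.15,0,0,0,0.15],[0,0,0,0,0,0,0.15]]

```text
time: 6.82
eef_pos: [0.4178, -0.1639, -0.0291]
tcp_rot: [0.997, 0.071, -0.0, -0.0]
contact_force: [-0.7, 0.3, 0.8]
opening: 0.58
finger_force: 0.0
```

Call:
send_rows:
  series:
    - [[0,0,0,0,0,0,-0.4],[0,0,0,0,0,0,-0.4],[0,0,0,0,0,0,-0.4]]

```text
time: 7.2
eef_pos: [0.4188, -0.1646, -0.028]
tcp_rot: [0.997, 0.071, 0.001, 0.001]
contact_force: [-0.8, 0.1, 5.9]
opening: 0.455
finger_force: 43.4
```

Gripped (43 N, opening 0.455). The real tips sit about 28.5 mm behind the reported TCP. Lifting and carrying it to the caddy.

Call:
send_rows:
  series:
    - [[0,0,-2,0,0,0,-0.4],[0,0,-4,0,0,0,-0.4],[1,0,-5,0,0,0.0865,-0.4],[3,0,0,0,0,0.0865,-0.4],[0,-5.6,0,0,0,0,-0.4],[0,-5.6,0,0,0,0,-0.4],[0,-5.6,0,0,0,0,-0.4],[0,-5.6,0,0,0,0,-0.4],[0,-5.6,0,0,0,0,-0.4],[0,-5.6,0,0,0,0,-0.4]]
  force: 50

```text
time: 8.45
eef_pos: [0.4673, 0.1768, 0.0807]
tcp_rot: [1.0, -0.015, -0.0, 0.0]
contact_force: [1.6, -0.3, -1.0]
opening: 0.454
finger_force: 50.7
```

Call:
send_rows:
  series:
    - [[0,-5.6,0,0,0,0,-0.4],[0,-5.6,0,0,0,0,-0.4],[0,-5.6,0,0,0,0,-0.4],[-5,0,0,0,0,0,-0.4],[-5,0,0,0,0,0,-0.4],[-3,0,0,0,0,0,-0.4],[0,0,0,0,0,0,-0.4],[0,0,0,0,0,0,-0.4]]

```text
time: 9.45
eef_pos: [0.3437, 0.347, 0.0812]
tcp_rot: [1.0, -0.015, 0.0, -0.0]
contact_force: [1.0, 0.4, 1.0]
opening: 0.449
finger_force: 50.7
```

Run:
```python
from h import *
st(); a=-.03;u=np.array([np.cos(a),np.sin(a),0])
p=np.array([.511,.3357,.0])-.17*u; p[2]=-.0005; print(p); go(p,[0,0,-1],u)
c=cam("wrist"); d=c["img"][:,:,::-1].copy()
# caddy centre line overlay
O=np.array([.511,.3357,0]); v=np.array([-u[1],u[0],0])
for y,z in((.015,.025),(-.015,.025),(0.0475,.005),(-.0475,.005)):
    P=w2p(c,[O-.06*u+y*v+[0,0,z],O+.055*u+y*v+[0,0,z]]).astype(int); cv2.line(d,tuple(map(int,P[0])),tuple(map(int,P[1])),(0,0,255),1)
cv2.imwrite("pics/c1.png",d)
```

```text
t9.45 p [0.3437 0.347  0.0812] xax [ 1.    -0.03   0.001] zax [ 0.001  0.    -1.   ] q [ 0.582  0.015  2.125 -0.     1.     2.183] F [1.02 0.36 0.95] M [-0.014  0.008  0.063] op 0.449 ff 50.7
[ 0.34107649  0.34079924 -0.0005    ]
shift cm [-0.25  0.63  8.17] rv [-0.    -0.001 -0.   ]
```

View pics/c1.png

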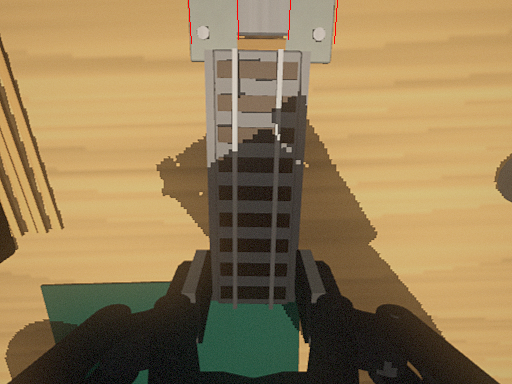

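The red lines for bed and foot plate fall on the caddy edges (190 to 335 px), and the piece is held straight. Lowering it and sliding it in.

Call:
send_rows:
  series:
    - [[-0.25,0.63,4,0,0,0,-0.4],[0,0,4.1,0,0,0,-0.4],[0,0,0,0,0,0,-0.4],[2,0,0,0,0,0,-0.4],[0,0,0,0,0,0,-0.4]]

```text
time: 10.12
eef_pos: [0.3645, 0.3414, 0.0027]
tcp_rot: [1.0, -0.016, 0.003, -0.002]
contact_force: [-0.5, 1.2, 0.4]
opening: 0.452
finger_force: 50.7
```

Call:
send_rows:
  series:
    - [[2,0,0,0,0,0,-0.4],[2,0,0,0,0,0,-0.4],[0,0,0,0,0,0,-0.4]]

```text
time: 10.5
eef_pos: [0.4027, 0.3389, 0.0005]
tcp_rot: [1.0, -0.016, 0.001, -0.0]
contact_force: [1.2, -0.4, -1.8]
opening: 0.453
finger_force: 50.5
```

Call:
send_rows:
  series:
    - [[2,0,0,0,0,0,-0.4],[2,0,0,0,0,0,-0.4],[0,0,0,0,0,0,-0.4]]

```text
time: 10.88
eef_pos: [0.4433, 0.3378, 0.0007]
tcp_rot: [1.0, -0.016, 0.002, -0.001]
contact_force: [1.1, 0.7, -2.6]
opening: 0.448
finger_force: 50.5
```

Call:
send_rows:
  series:
    - [[1,0,0,0,0,0,-0.4],[1,0,0,0,0,0,-0.4],[0,0,0,0,0,0,-0.4]]

```text
time: 11.25
eef_pos: [0.4617, 0.3371, 0.0004]
tcp_rot: [1.0, -0.015, 0.001, -0.0]
contact_force: [-0.3, -0.4, -2.4]
opening: 0.452
finger_force: 50.5
```

Run:
```python
from h import *
st(); a=-.03;u=np.array([np.cos(a),np.sin(a),0])
p=np.array([.511,.3357,.0])-.038*u; p[2]=0; print(p); go(p,[0,0,-1],u)
c2=cam("side"); cv2.imwrite("pics/s1.png",cv2.resize(c2["img"][90:170,130:230,::-1],(800,600)))
```

```text
t11.25 p [4.617e-01 3.371e-01 4.000e-04] xax [ 1.    -0.03   0.002] zax [ 0.002  0.    -1.   ] q [ 4.540e-01  3.160e-01  1.955e+00 -1.000e-03  8.680e-01  2.055e+00] F [-0.35 -0.45 -2.44] M [-0.058 -0.098 -0.032] op 0.452 ff 50.5
[0.4730171  0.33683983 0.        ]
shift cm [ 1.13 -0.01  0.04] rv [-0.    -0.002 -0.   ]
```

View pics/s1.png

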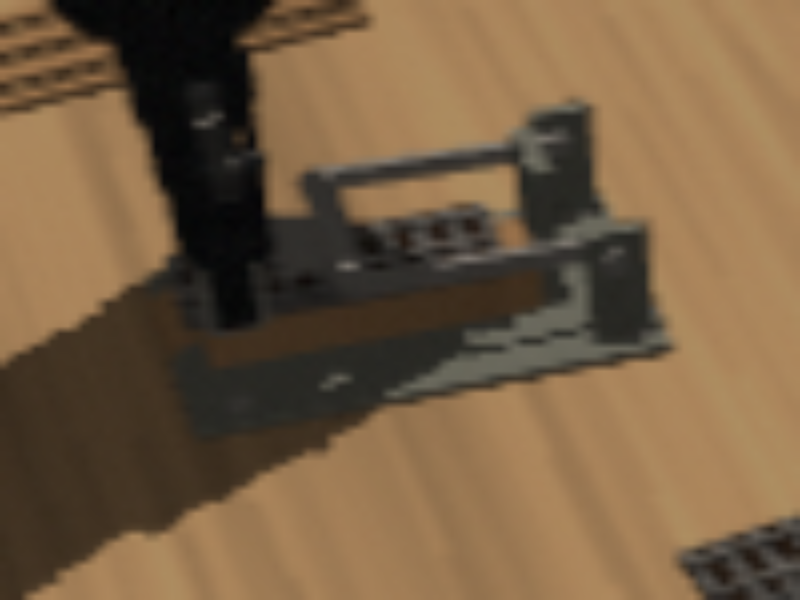

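The side view shows the piece under the bar with its front end at about (500,235), short of the stop. The last push comes next.

Call:
send_rows:
  series:
    - [[0.9,0,0,0,0,0,-0.4],[0,0,0.2,0,0,0,-0.4],[0,0,0,0,0,0,-0.4]]

```text
time: 11.68
eef_pos: [0.4699, 0.3369, -0.0019]
tcp_rot: [1.0, -0.015, 0.001, -0.0]
contact_force: [1.6, -0.6, -2.4]
opening: 0.45
finger_force: 50.5
```

Call:
send_rows:
  series:
    - [[0.3,0,0,0,0,0,-0.4],[0,0,0,0,0,0,-0.4]]

```text
time: 11.92
eef_pos: [0.4719, 0.3366, -0.0022]
tcp_rot: [1.0, -0.015, -0.0, 0.0]
contact_force: [-0.9, 0.7, -2.0]
opening: 0.452
finger_force: 50.5
```

Call:
send_rows:
  series:
    - [[0,0,0,0,0,0,0.15],[0,0,0,0,0,0,0.15],[-5,0,0,0,0,0,0.15],[-5,0,0,0,0,0,0.15],[0,0,-5,0,0,0,0.15],[0,0,-5,0,0,0,0.15],[0,0,0,0,0,0,0.15],[0,0,0,0,0,0,0.15]]

```text
time: 12.92
eef_pos: [0.3723, 0.3396, 0.0981]
tcp_rot: [1.0, -0.015, 0.0, -0.0]
contact_force: [-0.5, 0.1, -0.9]
opening: 0.571
finger_force: 0.0
```

Run:
```python
from h import *
st()
c=cam("top"); im=c["img"]; hsv=cv2.cvtColor(im,cv2.COLOR_RGB2HSV)
x,y=205,182
m=np.zeros(im.shape[:2],bool); sl=(slice(y-30,y+31),slice(x-22,x+23))
m[sl]=hsv[sl][:,:,1]<75
m=cv2.morphologyEx(m.astype(np.uint8),cv2.MORPH_CLOSE,np.ones((3,3))); r=rect(c,m,.009); print(r)
u=np.array([np.cos(r[2]),np.sin(r[2]),0]); p=np.r_[r[:2],0]-.038*u; p[2]=.05; print(p,u); go(p,[0,0,-1],u)
w=cam("wrist")["img"]; cv2.imwrite("pics/c2.png",np.hstack([w[:,100:412,::-1],cv2.resize(im[170:266,110:216,::-1],(424,384))]))
```

```text
t12.93 p [0.3723 0.3396 0.0981] xax [ 1.    -0.03   0.001] zax [ 0.001  0.    -1.   ] q [ 0.538  0.025  2.079 -0.     1.037  2.139] F [-0.49  0.05 -0.86] M [ 0.04  -0.037  0.004] op 0.571 ff 0.0
[  0.624    0.1642   0.1259 108.5776  38.4877   0.6238   0.164 ]
[0.58630077 0.15942843 0.05      ] [0.99208506 0.12556766 0.        ]
shift cm [22.01 17.31  4.69] rv [ 0.001  0.002 -0.156]
```

View pics/c2.png

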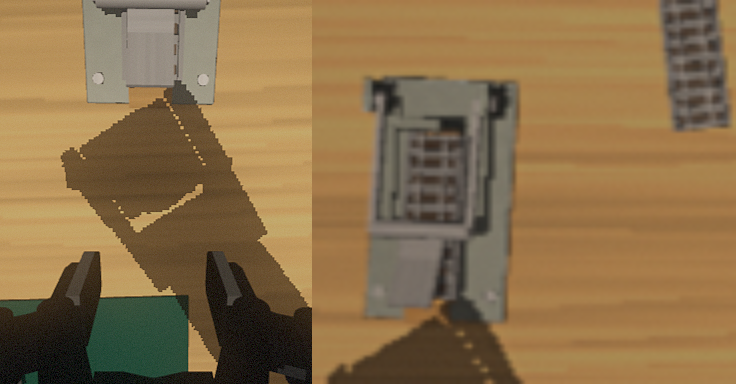

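The top crop shows the first piece in the caddy under the bar, near the stop. The second piece has not moved. Fetching it.

Call:
send_rows:
  series:
    - [[4.4,3.46,0,0,0,0,0.2],[4.4,3.46,0,0,0,0,0.2],[4.4,3.46,0,0,0,0,0.2],[4.4,3.46,0,0,0,0,0.2],[4.4,3.46,0,0,0,-0.156,0.2],[0,0,4,0,0,0,0.2],[0,0,3,0,0,0,0.2],[0,0,0,0,0,0,0.2],[0,0,0,0,0,0,0.2]]

```text
time: 14.15
eef_pos: [0.5871, 0.1602, 0.0281]
tcp_rot: [0.998, 0.063, -0.0, 0.0]
contact_force: [0.7, -0.8, -0.6]
opening: 0.599
finger_force: 0.0
```

Run:
```python
from h import *
st(); y=.1259; u=np.array([np.cos(y),np.sin(y),0]); go([.5863,.1594,-.0275],[0,0,-1],u)
```

```text
t14.15 p [0.5871 0.1602 0.0281] xax [ 0.992  0.126 -0.   ] zax [-0. -0. -1.] q [ 0.1    0.344  1.856 -0.     0.943  1.545] F [ 0.72 -0.84 -0.6 ] M [-0.027 -0.004  0.023] op 0.599 ff 0.0
shift cm [-0.09  0.07  5.56] rv [0. 0. 0.]
```

Call:
send_rows:
  series:
    - [[0,0,4,0,0,0,0.15],[0,0,1.55,0,0,0,0.15],[0,0,0,0,0,0,0.15],[0,0,0,0,0,0,-0.4],[0,0,0,0,0,0,-0.4],[0,0,0,0,0,0,-0.4]]

```text
time: 14.9
eef_pos: [0.5881, 0.1603, -0.0259]
tcp_rot: [0.998, 0.063, 0.001, -0.0]
contact_force: [-0.4, 0.1, 5.8]
opening: 0.449
finger_force: 52.2
```

Call:
send_rows:
  series:
    - [[0,0,-2,0,0,0,-0.4],[0,0,-5,0,0,0,-0.4],[0,0,-4,0,0,0.156,-0.4],[-4.17,-2.9,0,0,0,0,-0.4],[-4.17,-2.9,0,0,0,0,-0.4],[-4.17,-2.9,0,0,0,0,-0.4],[-4.17,-2.9,0,0,0,0,-0.4],[-4.17,-2.9,0,0,0,0,-0.4],[-4.17,-2.9,0,0,0,0,-0.4],[0,0,0,0,0,0,-0.4]]

```text
time: 16.15
eef_pos: [0.3395, 0.3428, 0.0831]
tcp_rot: [1.0, -0.013, -0.0, -0.0]
contact_force: [1.2, -0.6, -0.8]
opening: 0.45
finger_force: 51.7
```

Call:
send_rows:
  series:
    - [[0,0,0,0,0,0,-0.4]]

```text
time: 16.27
eef_pos: [0.3426, 0.3417, 0.0833]
tcp_rot: [1.0, -0.015, 0.001, -0.0]
contact_force: [0.2, -0.9, 0.8]
opening: 0.45
finger_force: 51.7
```

Run:
```python
from h import *
st(); a=-.03;u=np.array([np.cos(a),np.sin(a),0])
p=np.array([.511,.3357,.0])-.17*u; p[2]=.01; go(p,[0,0,-1],u)
```

```text
t16.27 p [0.3426 0.3417 0.0833] xax [ 1.    -0.03   0.001] zax [ 0.001  0.    -1.   ] q [ 5.740e-01  1.000e-03  2.135e+00 -0.000e+00  1.004e+00  2.175e+00] F [ 0.16 -0.89  0.8 ] M [0.039 0.033 0.011] op 0.450 ff 51.7
shift cm [-0.16  0.1   7.33] rv [-0.    -0.001  0.   ]
```

Call:
send_rows:
  series:
    - [[-0.15,0.1,4,0,0,0,-0.4],[0,0,3.15,0,0,0,-0.4],[0,0,0,0,0,0,-0.4],[2,0,0,0,0,0,-0.4],[0,0,0,0,0,0,-0.4]]

```text
time: 16.9
eef_pos: [0.3646, 0.341, 0.0135]
tcp_rot: [1.0, -0.016, 0.002, -0.001]
contact_force: [-0.9, 0.1, -0.1]
opening: 0.447
finger_force: 51.7
```

Call:
send_rows:
  series:
    - [[2,0,0,0,0,0,-0.4],[2,0,0,0,0,0,-0.4],[0,0,0,0,0,0,-0.4]]

```text
time: 17.27
eef_pos: [0.4028, 0.3388, 0.0112]
tcp_rot: [1.0, -0.016, 0.001, -0.0]
contact_force: [0.7, -0.0, -2.8]
opening: 0.445
finger_force: 51.5
```

Call:
send_rows:
  series:
    - [[2,0,0,0,0,0,-0.4],[2,0,0,0,0,0,-0.4],[0,0,0,0,0,0,-0.4]]

```text
time: 17.65
eef_pos: [0.4435, 0.3378, 0.0116]
tcp_rot: [1.0, -0.016, 0.002, -0.001]
contact_force: [1.7, 0.2, -2.8]
opening: 0.452
finger_force: 51.4
```

Call:
send_rows:
  series:
    - [[1,0,0,0,0,0,-0.4],[1.2,0,0,0,0,0,-0.4],[0.4,0,0.1,0,0,0,-0.4],[0,0,0,0,0,0,-0.4],[0,0,0,0,0,0,-0.4]]

```text
time: 18.27
eef_pos: [0.4674, 0.337, 0.0104]
tcp_rot: [1.0, -0.015, 0.001, -0.0]
contact_force: [2.8, -0.5, -2.2]
opening: 0.447
finger_force: 51.4
```

Run:
```python
from h import *
st(); a=-.03;u=np.array([np.cos(a),np.sin(a),0])
p=np.array([.511,.3357,.0])-.036*u; p[2]=.01; go(p,[0,0,-1],u)
```

```text
t18.27 p [0.4674 0.337  0.0104] xax [ 1.    -0.03   0.002] zax [ 0.002  0.    -1.   ] q [ 4.490e-01  3.080e-01  1.942e+00 -1.000e-03  8.890e-01  2.050e+00] F [ 2.75 -0.47 -2.21] M [ 0.001 -0.164 -0.03 ] op 0.447 ff 51.4
shift cm [ 0.77 -0.01  0.04] rv [-0.    -0.002  0.   ]
```

Pushing the rest of the way, then releasing and looking.

Call:
send_rows:
  series:
    - [[0.5,0,0,0,0,0,-0.4],[0.2,0,0.05,0,0,0,-0.4],[0,0,0,0,0,0,-0.4]]

```text
time: 18.65
eef_pos: [0.4734, 0.3366, 0.0094]
tcp_rot: [1.0, -0.015, -0.0, 0.0]
contact_force: [-1.6, -1.8, -2.0]
opening: 0.447
finger_force: 51.5
```

Call:
send_rows:
  series:
    - [[0,0,0,0,0,0,0.15],[0,0,0,0,0,0,0.15],[-5,0,0,0,0,0,0.15],[-5,0,0,0,0,0,0.15],[0,0,-5,0,0,0,0.15],[0,0,-5,0,0,0,0.15],[0,0,0,0,0,0,0.6],[0,0,0,0,0,0,0.6]]

```text
time: 19.65
eef_pos: [0.3738, 0.3397, 0.1098]
tcp_rot: [1.0, -0.015, 0.0, -0.0]
contact_force: [1.0, 0.4, -1.0]
opening: 0.799
finger_force: 0.0
```

Run:
```python
from h import *
st()
c=cam("top")["img"];d=cam("side")["img"]
cv2.imwrite("pics/c3.png",np.hstack([cv2.resize(c[180:252,115:167,::-1],(390,540),interpolation=cv2.INTER_CUBIC),cv2.resize(d[90:162,140:222,::-1],(410,540)[:1]+(360,),interpolation=cv2.INTER_CUBIC)[:, :] if 0 else cv2.copyMakeBorder(cv2.resize(d[90:162,140:222,::-1],(410,360),interpolation=cv2.INTER_CUBIC),0,180,0,0,0)]))
```

```text
t19.65 p [0.3738 0.3397 0.1098] xax [ 1.    -0.03   0.001] zax [ 0.001  0.    -1.   ] q [ 0.537  0.011  2.069 -0.     1.06   2.138] F [ 1.04  0.39 -0.97] M [-0.012  0.044 -0.009] op 0.799 ff 0.0
```

View pics/c3.png

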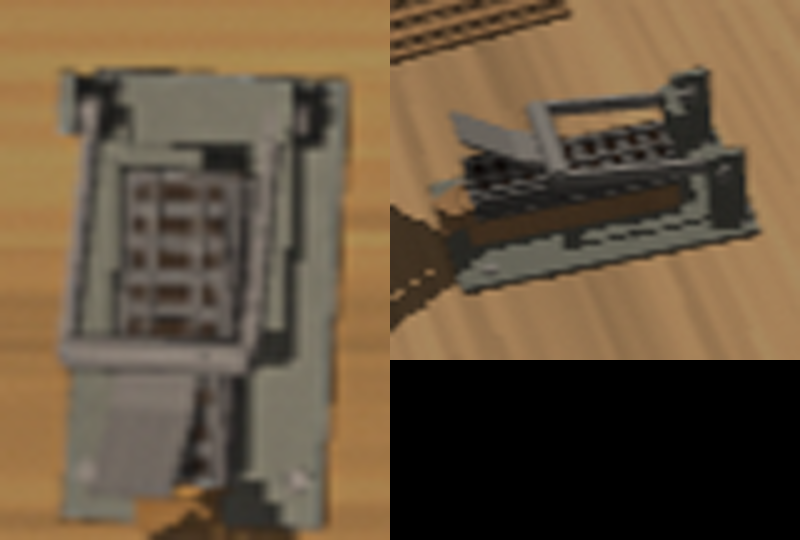

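The crops show both track pieces stacked under the raised bar and close to the stop, so the tracks are done. Next the cases: I'll lift each by the middle to feel it, then tip it up onto its heavy end by its light end with the tool vertical. Starting with the nearest, case C3.

Call:
send_rows:
  series:
    - [[5,0,0,0,0,0,0.6],[2.5,5.8,0,0,0,0,0.6],[0,5.8,0,0,0,0,0.6],[0,5.8,0,0,0,0,0.6],[0,5.8,0,0,0,0,0.6],[0,5.8,0,0,0,0,0.6],[0,5.8,0,0,0,0,0.6],[0,0,0,0,0,-0.178,0.6],[0,0,0,0,0,-0.178,0.6],[0,0,0,0,0,-0.178,0.6]]

```text
time: 21.0
eef_pos: [0.4367, -0.0101, 0.1078]
tcp_rot: [0.968, 0.251, -0.001, -0.001]
contact_force: [0.6, -0.3, 0.0]
opening: 0.8
finger_force: 0.0
```

Call:
send_rows:
  series:
    - [[0,0,0,0,0,-0.178,0.6],[0,0,0,0,0,-0.178,0.6],[0,0,0,0,0,-0.178,0.6],[0,0,0,0,0,-0.178,0.6],[0,0,0,0,0,-0.178,0.6],[0,0,0,0,0,-0.178,0.6],[0,0,3,0,0,0,0.6],[0,0,0,0,0,0,0.6],[0,0,0,0,0,0,0.6]]

```text
time: 22.12
eef_pos: [0.4376, -0.0099, 0.0793]
tcp_rot: [0.707, 0.707, -0.0, -0.001]
contact_force: [0.2, -0.3, 0.6]
opening: 0.798
finger_force: 0.0
```

Run:
```python
from h import *
st(); go([.4406,-.0094,-.023],[0,0,-1],[0,1,0])
```

```text
t22.12 p [ 0.4376 -0.0099  0.0793] xax [-0.001  1.     0.   ] zax [-0.001  0.    -1.   ] q [-0.255 -0.102  2.241 -0.     1.003 -0.256] F [ 0.22 -0.26  0.56] M [-0.012 -0.022  0.023] op 0.798 ff 0.0
shift cm [ 0.04  0.31 10.23] rv [-0.001 -0.     0.001]
```

Call:
send_rows:
  series:
    - [[0,0.3,4,0,0,0,0.6],[0,0,4,0,0,0,0.6],[0,0,2.2,0,0,0,0.6],[0,0,0,0,0,0,0.6],[0,0,0,0,0,0,0.1],[0,0,0,0,0,0,0.1],[0,0,0,0,0,0,0.1],[0,0,-1.5,0,0,0,0.1],[0,0,-1.5,0,0,0,0.1],[0,0,0,0,0,0,0.1]]
  force: 70

```text
time: 23.38
eef_pos: [0.4422, -0.0102, 0.0092]
tcp_rot: [0.707, 0.707, 0.001, 0.002]
contact_force: [0.2, 0.0, -3.4]
opening: 0.63
finger_force: 75.2
```

Call:
send_rows:
  series:
    - [[0,0,0,0,0,0,0.1],[0,0,0,0,0,0,0.1],[0,0,0,0,0,0,0.1]]

```text
time: 23.75
eef_pos: [0.4404, -0.0097, 0.007]
tcp_rot: [0.707, 0.707, -0.0, -0.0]
contact_force: [-0.1, 0.1, -3.2]
opening: 0.636
finger_force: 75.2
```

Run:
```python
from h import *
st(); cam("wrist"); st(); cam("top"); st()
```

```text
t23.75 p [ 0.4404 -0.0097  0.007 ] xax [-0.001  1.     0.   ] zax [-0.001  0.    -1.   ] q [-0.253  0.042  2.265  0.     0.835 -0.254] F [-0.08  0.12 -3.15] M [-0.171  0.006  0.05 ] op 0.636 ff 75.2
t23.80 p [ 0.4404 -0.0098  0.0071] xax [-0.001  1.     0.   ] zax [-0.001  0.    -1.   ] q [-0.253  0.042  2.265  0.     0.836 -0.254] F [ 0.18  0.34 -3.86] M [-0.153 -0.006 -0.026] op 0.634 ff 75.2
t23.85 p [ 0.4405 -0.0098  0.0072] xax [-0.001  1.     0.   ] zax [-0.001  0.    -1.   ] q [-0.253  0.042  2.265  0.     0.836 -0.254] F [-0.55  0.07 -4.39] M [-0.156 -0.021  0.051] op 0.633 ff 75.2
```

The state reads Fz about −3.8 N and Mx about −0.16 N·m, so the heavy end is on the +y side. I'll set it down and regrip near the −y (light) end with a soft grip. Then I'll tip it part way and check the sign from the load share.

Call:
send_rows:
  series:
    - [[0,0,1.5,0,0,0,0.1],[0,0,1.5,0,0,0,0.1],[0,0,0,0,0,0,0.1],[0,0,0,0,0,0,0.5],[0,0,0,0,0,0,0.5],[-3.2,0,0,0,0,0,0.5],[-3.1,0,0,0,0,0,0.5],[0,0,0,0,0,0,0.5]]

```text
time: 24.85
eef_pos: [0.4413, -0.0743, -0.0225]
tcp_rot: [0.708, 0.706, 0.0, 0.0]
contact_force: [0.2, 0.4, 0.7]
opening: 0.755
finger_force: 0.0
```

Call:
send_rows:
  series:
    - [[0,0,0,0,0,0,0.1],[0,0,0,0,0,0,0.1],[0,0,0,0,0,0,0.1],[0,0,0,0,0,0,0.1],[0.51,0,-2.21,0,0,0,0.1],[0.84,0,-2.1,0,0,0,0.1],[0,0,0,0,0,0,0.1],[0,0,0,0,0,0,0.1],[0,0,0,0,0,0,0.1]]
  force: 20

```text
time: 25.98
eef_pos: [0.4411, -0.0595, 0.0204]
tcp_rot: [0.707, 0.707, 0.0, -0.0]
contact_force: [0.4, -0.6, 2.2]
opening: 0.643
finger_force: 23.0
```

Run:
```python
from h import *
st(); cam("wrist"); st(); c=cam("side"); st(); cv2.imwrite("pics/k1.png",cv2.resize(c["img"][130:290,100:330,::-1],(800,556)))
```

```text
t25.98 p [ 0.4411 -0.0595  0.0204] xax [-0.  1.  0.] zax [ 0.  0. -1.] q [-3.630e-01  2.400e-02  2.251e+00  1.000e-03  8.660e-01 -3.640e-01] F [ 0.36 -0.58  2.21] M [ 0.237 -0.113 -0.026] op 0.643 ff 23.0
t26.02 p [ 0.441  -0.0595  0.0204] xax [-0.  1.  0.] zax [ 0.  0. -1.] q [-3.630e-01  2.400e-02  2.252e+00  1.000e-03  8.660e-01 -3.640e-01] F [ 0.49 -0.99  2.05] M [ 0.178 -0.195 -0.04 ] op 0.636 ff 22.9
t26.07 p [ 0.441  -0.0595  0.0204] xax [-0.  1.  0.] zax [ 0.  0. -1.] q [-3.630e-01  2.400e-02  2.252e+00  1.000e-03  8.660e-01 -3.640e-01] F [ 0.65 -0.7   1.12] M [ 0.168 -0.189 -0.07 ] op 0.641 ff 22.9
```

View pics/k1.png

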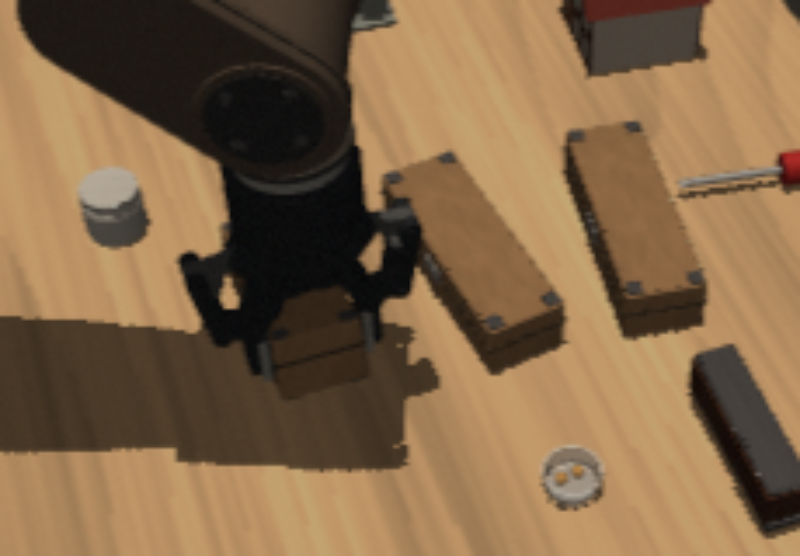

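The case is tilting with its −y end up and its far end on the bench, which matches a heavy +y end. Continuing the arc.

Call:
send_rows:
  series:
    - [[1.1,0,-2.05,0,0,0,0.1],[1.4,0,-1.85,0,0,0,0.1],[1.7,0,-1.6,0,0,0,0.1],[1.9,0,-1.3,0,0,0,0.1],[2.1,0,-0.9,0,0,0,0.1],[2.2,0,-0.55,0,0,0,0.1],[2.3,0,-0.2,0,0,0,0.1],[2.3,0,0,0,0,0,0.1],[0,0,0,0,0,0,0.1],[0,0,0,0,0,0,0.1]]

```text
time: 27.32
eef_pos: [0.4395, 0.0902, 0.1037]
tcp_rot: [0.707, 0.708, -0.001, -0.001]
contact_force: [-1.3, -1.0, -4.3]
opening: 0.64
finger_force: 22.9
```

Run:
```python
from h import *
s=st()
c=cam("side"); cv2.imwrite("pics/k2.png",cv2.resize(c["img"][100:290,100:330,::-1],(726,600)))
st()
```

```text
t27.32 p [0.4395 0.0902 0.1037] xax [-0.002  1.    -0.001] zax [-0.003 -0.001 -1.   ] q [-2.400e-02 -1.120e-01  2.199e+00 -1.000e-03  1.057e+00 -2.500e-02] F [-1.26 -0.99 -4.28] M [-0.256 -0.03  -0.046] op 0.640 ff 22.9
t27.38 p [0.4399 0.09   0.1041] xax [-0.001  1.    -0.001] zax [-0.002 -0.001 -1.   ] q [-2.400e-02 -1.120e-01  2.199e+00 -1.000e-03  1.057e+00 -2.500e-02] F [-0.08  0.42 -4.62] M [-0.276 -0.009 -0.001] op 0.639 ff 22.9
```

View pics/k2.png

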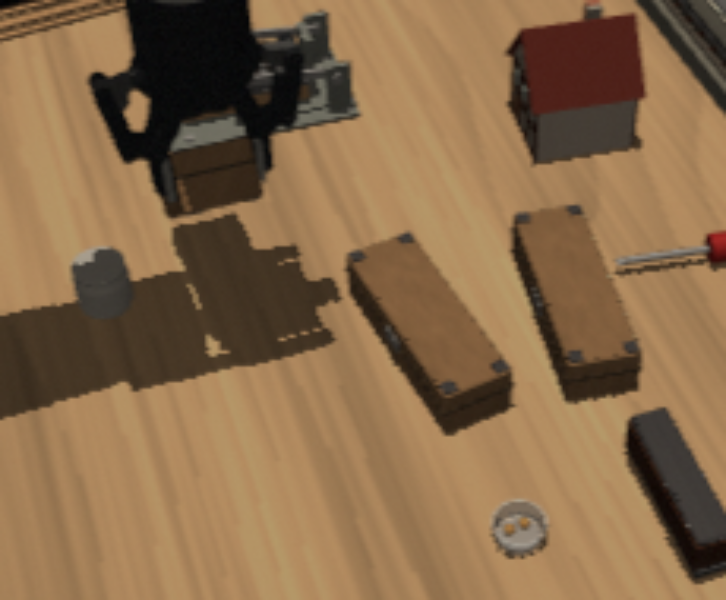

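The case hangs in the grip, heavy end down and part way round; Mx of −0.27 N·m puts it about 50° from flat. I'll grip firmly, lift it and finish the turn by tilting the tool.

Call:
send_rows:
  series:
    - [[0,0,0,0,0,0,0.1],[0,0,0,0,0,0,0.1],[0,0,-3.5,0,0,0,0.1],[0,0,-3.5,0,0,0,0.1],[0,0,0,0,-0.1625,0,0.1],[0,0,0,0,-0.1625,0,0.1],[0,0,0,0,-0.1625,0,0.1],[0,0,0,0,-0.1625,0,0.1],[0,0,0,0,0,0,0.1],[0,0,0,0,0,0,0.1]]
  force: 90

```text
time: 28.62
eef_pos: [0.4409, 0.0907, 0.1752]
tcp_rot: [0.67, 0.671, -0.225, 0.225]
contact_force: [0.3, 0.4, -3.0]
opening: 0.63
finger_force: 97.0
```

Run:
```python
from h import *
st(); c=cam("side"); cv2.imwrite("pics/k3_raw.png",c["img"][:,:,::-1])
# brightness map of region for tilt: look for case edges below the gripper
im=c["img"][60:200,90:260]; cv2.imwrite("pics/k3.png",cv2.resize(im[:,:,::-1],(728,600),interpolation=cv2.INTER_CUBIC))
go([.5876,-.3503,.18],[0,-.605,-.796],[0,.796,-.605])
```

```text
t28.62 p [0.4409 0.0907 0.1752] xax [-0.     0.798 -0.603] zax [ 0.001 -0.603 -0.798] q [ 0.329  0.011  2.05  -0.622  1.365  0.549] F [ 0.32  0.44 -3.  ] M [ 0.644 -0.005 -0.023] op 0.630 ff 97.0
shift cm [-35.39  14.66  26.25] rv [ 0.001 -0.002 -0.001]
```

View pics/k3.png

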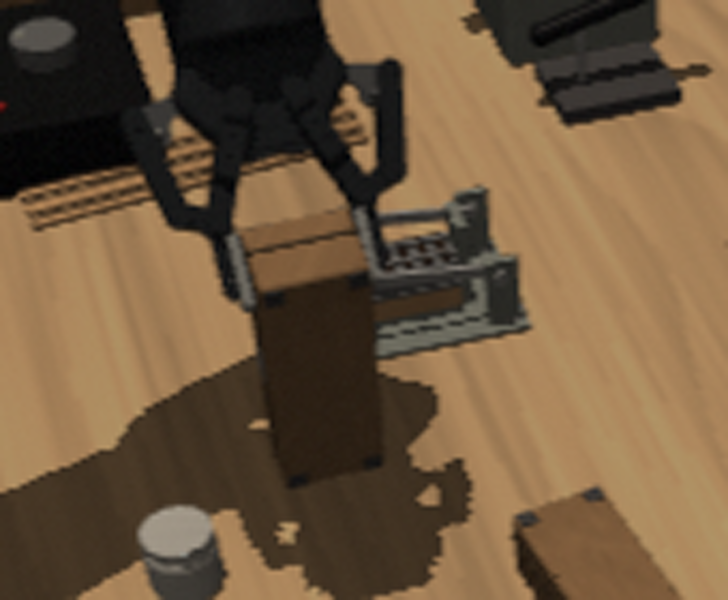

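The case is held nearly upright, heavy end down. The visible face has corners at (255,300), (370,270), (290,487) and (380,463), and I'll fit the tilt from those.

Run:
```python
from h import *
from scipy.optimize import least_squares
c=ctrl.read_camera("side")
uv=(np.array([(255,300),(370,270),(290,487),(380,463),(245,230),(350,210)],float)+.5)/np.array([728/170,600/140])-.5+[90,60]
def pts(p):
    x,y,z,th,w=p   # x,y,z = case centre; th tilt about world x (0 upright)
    R=Ro.from_euler('zx',[w,th]).as_matrix()  # local: a=x(55), b=y(42), c=z(160)
    L=np.array([(-.0275,-.021,.08),(.0275,-.021,.08),(-.0275,-.021,-.08),(.0275,-.021,-.08),(-.0275,.021,.08),(.0275,.021,.08)])
    return L@R.T+[x,y,z]
f=lambda p:(w2p(c,pts(p))-uv).ravel()
r=least_squares(f,[.44,.11,.14,0,0]); print(np.round(r.x,4),np.round(r.fun.reshape(-1,2),1).tolist())
```

```text
[ 0.4442  0.1468  0.1329  0.2064 -0.0234] [[1.1, -1.2], [0.1, 0.6], [-0.9, -0.3], [0.9, 0.2], [-1.0, 0.5], [-0.1, 0.3]]
```

Call:
send_rows:
  series:
    - [[0,0,0,0,-0.1,0,0.1],[0,0,0,0,-0.1,0,0.1],[-3.96,0,4.5,0,0,0,0.1],[-3.96,0,4.5,0,0,0,0.1],[-3.96,0,4.5,0,0,0,0.1],[-3.96,0,4.5,0,0,0,0.1],[-3.96,0,4.5,0,0,0,0.1],[0,0,0,0,0,0,0.1],[0,0,0,0,0,0,0.1]]

```text
time: 29.85
eef_pos: [0.4404, -0.2099, 0.1758]
tcp_rot: [0.645, 0.643, -0.291, 0.291]
contact_force: [-0.7, -0.2, -4.9]
opening: 0.628
finger_force: 98.1
```

Call:
send_rows:
  series:
    - [[-2.5,3.67,2.85,0,0,0,0.1],[-2.5,3.67,2.85,0,0,0,0.1],[-2.5,3.67,2.85,0,0,0,0.1],[-2.5,3.67,2.85,0,0,0,0.1],[0,0,0,0,0,0,0.1],[0,0,0,0,0,0,0.1]]

```text
time: 30.6
eef_pos: [0.588, -0.3591, 0.1742]
tcp_rot: [0.644, 0.645, -0.291, 0.291]
contact_force: [-0.4, 0.1, -3.5]
opening: 0.628
finger_force: 99.1
```

Run:
```python
from h import *
st(); go([.5876,-.360,.135],[0,-.751,-.66],[0,.66,-.751])
R=Ro.from_quat(ctrl.get_state()["tcp_rot"]).as_matrix(); print(np.round(R.T@np.eye(3),3))
c=cam("top"); cv2.imwrite("pics/t3_raw.png",c["img"][:,:,::-1]); c=cam("side"); cv2.imwrite("pics/s3_raw.png",c["img"][:,:,::-1])
```

```text
t30.60 p [ 0.588  -0.3591  0.1742] xax [-0.002  0.661 -0.75 ] zax [ 0.001 -0.75  -0.661] q [-0.42   0.268  1.84  -1.03   0.925  0.19 ] F [-0.37  0.08 -3.49] M [ 0.873  0.041 -0.033] op 0.628 ff 99.1
shift cm [ 2.88 -0.03  2.66] rv [ 0.001 -0.001  0.002]
[[-0.002  0.661 -0.75 ]
 [ 1.     0.002 -0.001]
 [ 0.001 -0.75  -0.661]]
```

Call:
send_rows:
  series:
    - [[1.5,0,1.32,0,0,0,0.1],[1.5,0,1.32,0,0,0,0.1],[0,0,0,0,0,0,0.1],[0,0,0,0,0,0,0.1]]

```text
time: 31.2
eef_pos: [0.5883, -0.3602, 0.1364]
tcp_rot: [0.644, 0.645, -0.291, 0.292]
contact_force: [0.6, 0.3, -3.3]
opening: 0.634
finger_force: 99.0
```

Call:
send_rows:
  series:
    - [[0.37,0,0.33,0,0,0,0.1],[0,0,0,0,0,0,0.1]]

```text
time: 31.45
eef_pos: [0.588, -0.3606, 0.1305]
tcp_rot: [0.644, 0.644, -0.291, 0.292]
contact_force: [0.7, -1.2, -3.7]
opening: 0.633
finger_force: 99.0
```

Call:
send_rows:
  series:
    - [[0.22,0,0.2,0,0,0,0.1],[0,0,0,0,0,0,0.1]]

```text
time: 31.7
eef_pos: [0.5878, -0.3607, 0.127]
tcp_rot: [0.644, 0.645, -0.291, 0.291]
contact_force: [0.2, 0.2, -3.4]
opening: 0.632
finger_force: 99.0
```

Call:
send_rows:
  series:
    - [[0.22,0,0.2,0,0,0,0.1],[0,0,0,0,0,0,0.1]]

```text
time: 31.95
eef_pos: [0.5877, -0.3607, 0.1239]
tcp_rot: [0.644, 0.645, -0.292, 0.291]
contact_force: [0.3, -0.9, -3.6]
opening: 0.629
finger_force: 99.0
```

Call:
send_rows:
  series:
    - [[0.22,0,0.2,0,0,0,0.1],[0,0,0,0,0,0,0.1]]

```text
time: 32.2
eef_pos: [0.5878, -0.3607, 0.121]
tcp_rot: [0.644, 0.645, -0.291, 0.291]
contact_force: [0.2, 0.6, -3.2]
opening: 0.629
finger_force: 99.0
```

Call:
send_rows:
  series:
    - [[0.15,0,0.13,0,0,0,0.1],[0,0,0,0,0,0,0.1]]

```text
time: 32.45
eef_pos: [0.5879, -0.3607, 0.1192]
tcp_rot: [0.644, 0.645, -0.291, 0.292]
contact_force: [0.2, -0.4, -2.3]
opening: 0.628
finger_force: 99.0
```

Call:
send_rows:
  series:
    - [[0.15,0,0.13,0,0,0,0.1],[0,0,0,0,0,0,0.1]]

```text
time: 32.7
eef_pos: [0.5878, -0.3607, 0.1172]
tcp_rot: [0.644, 0.645, -0.291, 0.292]
contact_force: [0.3, -0.1, -4.2]
opening: 0.63
finger_force: 99.0
```

Call:
send_rows:
  series:
    - [[0.22,0,0.2,0,0,0,0.1],[0,0,0,0,0,0,0.1]]

```text
time: 32.95
eef_pos: [0.5884, -0.3611, 0.1159]
tcp_rot: [0.644, 0.644, -0.292, 0.292]
contact_force: [-1.7, 1.9, 1.7]
opening: 0.632
finger_force: 99.9
```

Call:
send_rows:
  series:
    - [[0.22,0,0.2,0,0,0,0.1],[0,0,0,0,0,0,0.1]]

```text
time: 33.2
eef_pos: [0.5885, -0.3617, 0.116]
tcp_rot: [0.643, 0.643, -0.293, 0.293]
contact_force: [-5.8, 5.2, 12.0]
opening: 0.632
finger_force: 101.0
```

Call:
send_rows:
  series:
    - [[0.22,0,0.2,0,0,0,0.1],[0,0,0,0,0,0,0.1]]

```text
time: 33.45
eef_pos: [0.5888, -0.3628, 0.1162]
tcp_rot: [0.643, 0.642, -0.295, 0.295]
contact_force: [-8.5, 7.5, 18.4]
opening: 0.63
finger_force: 101.7
```

Run:
```python
from h import *
st(); c=cam("side"); cv2.imwrite("pics/p1.png",cv2.resize(c["img"][170:384,180:400,::-1],(616,600),interpolation=cv2.INTER_CUBIC))
```

```text
t33.45 p [ 0.5888 -0.3628  0.1162] xax [ 0.001  0.652 -0.758] zax [-0.001 -0.758 -0.652] q [-0.421  0.356  1.857 -1.118  0.879  0.319] F [-8.47  7.53 18.42] M [-0.246  1.538 -0.885] op 0.630 ff 101.7
```

View pics/p1.png

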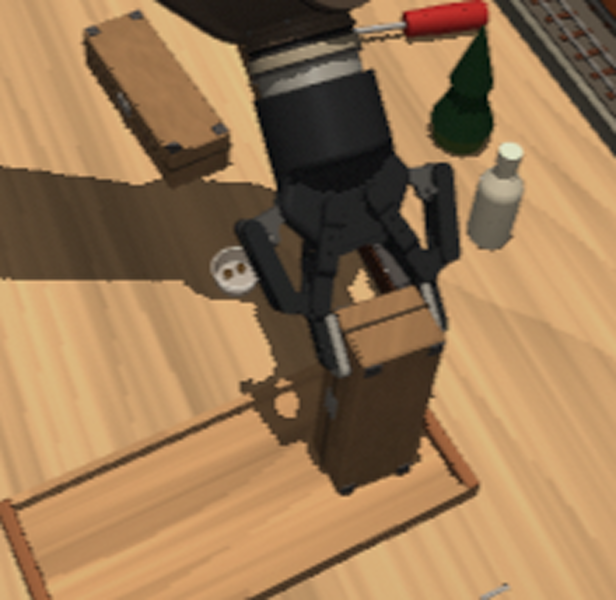

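The case stands in the tray and presses on the floor with 18 N. I'll relieve the pressure, release and back away along the tool axis.

Call:
send_rows:
  series:
    - [[-0.22,0,-0.2,0,0,0,0.1],[-0.15,0,-0.13,0,0,0,0.1],[0,0,0,0,0,0,0.1],[0,0,0,0,0,0,0.3],[0,0,0,0,0,0,0.5],[0,0,0,0,0,0,0.6],[0,0,0,0,0,0,0.6],[0,0,-3,0,0,0,0.6],[0,0,-5,0,0,0,0.6],[0,0,-6,0,0,0,0.6]]

```text
time: 34.75
eef_pos: [0.5871, -0.2549, 0.2057]
tcp_rot: [0.644, 0.645, -0.292, 0.291]
contact_force: [1.2, 0.2, 1.2]
opening: 0.8
finger_force: 0.0
```

Call:
send_rows:
  series:
    - [[0,0,-6,0,0,0,0.6],[0,0,0,0,0,0,0.6],[0,0,0,0,0,0,0.6]]

```text
time: 35.12
eef_pos: [0.5875, -0.2105, 0.2447]
tcp_rot: [0.644, 0.645, -0.291, 0.291]
contact_force: [-0.8, -0.5, 0.3]
opening: 0.797
finger_force: 0.0
```

Run:
```python
from h import *
st()
from scipy.optimize import least_squares
a=cv2.cvtColor(cv2.imread("pics/t3_raw.png"),cv2.COLOR_BGR2RGB)  # unused baseline
c=cam("top"); im=c["img"]; hsv=cv2.cvtColor(im,cv2.COLOR_RGB2HSV)
b=cv2.cvtColor(cv2.imread("pics/top0_raw.png"),cv2.COLOR_BGR2RGB)
df=np.abs(im.astype(int)-b).sum(2)
P=w2p(c,[[.588,-.324,.166],[.588,-.324,.006]]); print("expect top/bottom px",np.round(P,1).tolist())
x0,y0=int(P[0,0]),int(P[0,1])
sub=df[y0-22:y0+28,x0-25:x0+30]
for r in sub[::2]: print(''.join('#' if v>60 else '+' if v>25 else '.' for v in r))
```

```text
t35.12 p [ 0.5875 -0.2105  0.2447] xax [-0.001  0.66  -0.751] zax [ 0.    -0.751 -0.66 ] q [-0.178  0.145  1.845 -0.932  1.17   0.216] F [-0.79 -0.55  0.29] M [ 0.414 -0.012  0.048] op 0.797 ff 0.0
expect top/bottom px [[403.7, 190.9], [381.6, 195.1]]
++++++++++++++++++++#++++#++++++++#+++++#++++++++++++++
+++++++++++++++++++++++++++++++++++++++++++++++++++++++
++++++++++++++++++++#+#++++++#++++++++#++++#+++++++++++
++++#++++#+++++++++++++++++#+#+++++++++#+++++++++++#+++
+++++++++++++++++++++++++++++++++++++++++++++++++#+++++
+++++++++++++++++++++++++####+######+#+++#+++++++#+++++
++++#+#+##+#####+++.#++..############.++++++++##+++++++
###########+.########+.##.############+++++##++++++++++
#####################+.+#++###########+##++++++++#+++++
#####################+.+##+##+++++++#+.#+++++++++++++++
#####################+..##+###+######+.+#+#+++#++##++#+
#####################+..##.###++++###+.#+++++++++++++++
#####################+..+#++#+++++++++.++#+++++++++++++
######################.++#++##+++#++#+.#++#++++++#+#+++
#####################+...####+++##++##.#+++++++++++++++
######################+..#####+++++++#++#+++#++++++++++
######################++.##.###########+#+++++++++#++++
######################++++#.##########++#+#+++++#++++++
##########################++##+..########++++++++++++++
#####+.+############+#+#++.+#+#+++++###+++++++#++++++++
++++++++++++++++++++++++++.+++++++++++++#++++++++++++++
++++++++++++++++++++++++++.+++++++++#++++++++++++++++++
++++++++++++++#++++++++++++.++++++++++++++++++++++++#+#
+++++++++++++++++++++++++++.+++++++++++++++++++++++++#+
+++++++++++++++++++++++++++.+++++++++++++++++++++++++++
```

The first case stands at about tray y −0.012. Moving to case C2 (0.563, 0.010).

Call:
send_rows:
  series:
    - [[0,0,0,0,0.17,0,0.6],[0,0,0,0,0.17,0,0.6],[0,0,0,0,0.17,0,0.6],[0,0,0,0,0.17,0,0.6],[0,0,0,0,0.17,0,0.6],[5.5,-0.6,0,0,0,0,0.6],[5.5,-0.6,0,0,0,0,0.6],[5.5,-0.6,0,0,0,0,0.6],[5.6,-0.6,0,0,0,-0.131,0.6],[0,0,0,0,0,0,0.6]]

```text
time: 36.42
eef_pos: [0.5623, 0.0124, 0.2434]
tcp_rot: [0.658, 0.753, -0.001, -0.002]
contact_force: [-0.1, -0.4, -0.2]
opening: 0.799
finger_force: 0.0
```

```bash
cat >> h.py <<'E'
def case(c,guess,z=.042):
    im=c["img"]; hsv=cv2.cvtColor(im,cv2.COLOR_RGB2HSV); x,y=w2p(c,[[guess[0],guess[1],z]])[0].astype(int)
    sl=(slice(max(y-26,0),y+27),slice(x-42,x+43)); m=np.zeros(im.shape[:2],bool); v=hsv[sl][:,:,2]
    t,_=cv2.threshold(v,0,255,cv2.THRESH_OTSU); m[sl]=v<=t
    return t,rect(c,cv2.morphologyEx(m.astype(np.uint8),cv2.MORPH_OPEN,np.ones((3,3))),z)
E
python3 - <<'E'
from h import *
st(); c=cam("top"); print(case(c,(.563,.010)),case(c,(.674,.003)))
go([.5633,.0104,-.023],[0,0,-1],[np.cos(1.702),np.sin(1.702),0])
w=cam("wrist"); L=np.array([[sx*.08,sy*.0275] for sx,sy in((1,1),(1,-1),(-1,-1),(-1,1))])
y=1.702;R=np.array([[np.cos(y),-np.sin(y)],[np.sin(y),np.cos(y)]]); X=np.c_[L@R.T+[.5633,.0104],np.full(4,.042)]
P=w2p(w,X); print(np.round(P,0).tolist())
# gradient-based refine of (x,y,yaw) in wrist picture
g=cv2.GaussianBlur(cv2.cvtColor(w["img"],cv2.COLOR_RGB2GRAY).astype(np.float32),(0,0),1.5)
gm=np.hypot(cv2.Sobel(g,5,1,0),cv2.Sobel(g,5,0,1))
def sc(p):
    R=np.array([[np.cos(p[2]),-np.sin(p[2])],[np.sin(p[2]),np.cos(p[2])]]);X=np.c_[L@R.T+p[:2],np.full(4,.042)]
    s=[]
    for i in range(4):
        q=w2p(w,X[i]+(X[(i+1)%4]-X[i])*np.linspace(.05,.95,40)[:,None]).astype(np.float32)
        v=cv2.remap(gm,q[:,0].copy(),q[:,1].copy(),cv2.INTER_LINEAR,borderValue=0); s+=list(np.minimum(v.ravel(),60))
    return np.mean(s)
best=max(((sc((.5633+a,.0104+b,1.702+t)),a,b,t) for a in np.arange(-.01,.0101,.002) for b in np.arange(-.012,.0121,.002) for t in np.arange(-.08,.081,.02)),key=lambda k:k[0]); print(best,sc((.5633,.0104,1.702)))
E
```

```text
t36.42 p [0.5623 0.0124 0.2434] xax [-0.135  0.991  0.001] zax [-0.004  0.001 -1.   ] q [-0.159  0.012  1.813  0.     1.321 -0.294] F [-0.07 -0.45 -0.22] M [-0.064  0.007  0.035] op 0.799 ff 0.0
(116.0, array([ 5.648000e-01,  1.180000e-02, -1.569600e+00,  2.243611e+02,
        1.383984e+02,  5.689000e-01,  1.360000e-02])) (116.0, array([ 6.462000e-01,  5.300000e-03, -1.569800e+00,  2.220467e+02,
        8.332340e+01,  6.384000e-01,  1.520000e-02]))
shift cm [-0.04  0.14 26.65] rv [-0.003 -0.     0.001]
[[228.0, 87.0], [281.0, 87.0], [277.0, 228.0], [231.0, 228.0]]
(np.float32(54.656982), np.float64(0.002), np.float64(0.002), np.float64(1.3877787807814457e-17)) 50.03024
```

Call:
send_rows:
  series:
    - [[0.15,0.3,5.5,0,0,0,0.6],[0,0,5.5,0,0,0,0.6],[0,0,5.5,0,0,0,0.6],[0,0,5,0,0,0,0.6],[0,0,3.5,0,0,0,0.6],[0,0,1.6,0,0,0,0.6],[0,0,0,0,0,0,0.6],[0,0,0,0,0,0,0.1],[0,0,0,0,0,0,0.1],[0,0,0,0,0,0,0.1]]
  force: 70

```text
time: 37.78
eef_pos: [0.5679, 0.0117, -0.0188]
tcp_rot: [0.659, 0.752, 0.001, 0.002]
contact_force: [0.5, -1.7, 2.4]
opening: 0.637
finger_force: 75.7
```

Call:
send_rows:
  series:
    - [[0,0,-1.5,0,0,0,0.1],[0,0,-1.5,0,0,0,0.1],[0,0,0,0,0,0,0.1],[0,0,0,0,0,0,0.1],[0,0,0,0,0,0,0.1]]

```text
time: 38.4
eef_pos: [0.5657, 0.0124, 0.0088]
tcp_rot: [0.659, 0.752, -0.0, -0.001]
contact_force: [0.3, -0.1, -3.7]
opening: 0.633
finger_force: 75.2
```

Run:
```python
from h import *
st(); cam("wrist"); st(); cam("top"); st()
```

```text
t38.40 p [0.5657 0.0124 0.0088] xax [-0.132  0.991  0.   ] zax [-0.001  0.    -1.   ] q [-0.157  0.293  1.966 -0.     0.884 -0.289] F [ 0.32 -0.14 -3.73] M [-0.081 -0.069 -0.005] op 0.633 ff 75.2
t38.45 p [0.5657 0.0124 0.0088] xax [-0.132  0.991  0.   ] zax [-0.001  0.    -1.   ] q [-0.157  0.293  1.966  0.     0.884 -0.289] F [-0.48 -0.48 -3.07] M [-0.135 -0.061 -0.026] op 0.638 ff 75.2
t38.50 p [0.5658 0.0123 0.0089] xax [-0.132  0.991  0.   ] zax [-0.001  0.    -1.   ] q [-0.157  0.293  1.966  0.     0.884 -0.289] F [ 0.29 -0.32 -3.38] M [-0.151 -0.01  -0.024] op 0.633 ff 75.2
```

The heavy end is again on +y (tool +x). I'll set it down, tilt the tool, and regrip near the light end.

Call:
send_rows:
  series:
    - [[0,0,1.5,0,0,0,0.1],[0,0,1.5,0,0,0,0.1],[0,0,0,0,0,0,0.6],[0,0,0,0,0,0,0.6],[0,0,0,0,0,0,0.6],[0,0,-6,0,0,0,0.6],[0,0,-6,0,0.175,0,0.6],[0,0,0,0,0.175,0,0.6],[0,0,0,0,0.175,0,0.6],[0,0,0,0,0.175,0,0.6]]

```text
time: 39.75
eef_pos: [0.5671, 0.0117, 0.1006]
tcp_rot: [0.618, 0.706, 0.228, -0.258]
contact_force: [0.3, 0.3, 0.2]
opening: 0.796
finger_force: 0.0
```

Call:
send_rows:
  series:
    - [[-4.8,0,0,0,0,0,0.6],[-4.8,0,0,0,0,0,0.6],[0,0,0,0,0,0,0.6],[0,0,0,0,0,0,0.6]]

```text
time: 40.25
eef_pos: [0.5761, -0.0602, 0.0378]
tcp_rot: [0.619, 0.706, 0.226, -0.258]
contact_force: [0.4, 0.2, -0.1]
opening: 0.803
finger_force: 0.0
```

Run:
```python
from h import *
st(); d=np.array([-.132,.991,0]); C=np.array([.5656,.0124,0]); t=.7
zt=np.sin(t)*d-[0,0,np.cos(t)]; xt=np.cos(t)*d+[0,0,np.sin(t)]
p=C-.06*d+[0,0,.021]+.044*zt; print(p); go(p,zt,xt)
```

```text
t40.25 p [ 0.5761 -0.0602  0.0378] xax [-0.1    0.758  0.645] zax [-0.085  0.639 -0.764] q [-0.533  0.493  1.772  0.542  1.387 -0.908] F [ 0.35  0.22 -0.08] M [-0.264 -0.006 -0.052] op 0.803 ff 0.0
[ 0.56977838 -0.01896953 -0.01265306]
shift cm [-0.07 -0.08  6.54] rv [ 0.    -0.001 -0.001]
```

Call:
send_rows:
  series:
    - [[0,0,3.5,0,0,0,0.5],[0,0,3,0,0,0,0.5],[0,0,0,0,0,0,0.5],[0,0,0,0,0,0,0.1],[0,0,0,0,0,0,0.1],[0,0,0,0,0,0,0.1]]
  force: 100

```text
time: 41.0
eef_pos: [0.5715, -0.0196, -0.0106]
tcp_rot: [0.619, 0.707, 0.227, -0.257]
contact_force: [0.8, 1.1, 3.2]
opening: 0.627
finger_force: 105.0
```

Call:
send_rows:
  series:
    - [[1,0,-1.2,0,0,0,0.1],[2.2,0,-2.6,0,0,0,0.1],[3.03,0,-3.59,0,0,0,0.1],[3.03,0,-3.59,0,0,0,0.1],[0,0,0,0,0,0,0.1]]

```text
time: 41.62
eef_pos: [0.5735, -0.0208, 0.1363]
tcp_rot: [0.619, 0.708, 0.227, -0.252]
contact_force: [0.3, -0.4, -3.9]
opening: 0.63
finger_force: 106.0
```

Run:
```python
from h import *
st()
```

```text
t41.62 p [ 0.5735 -0.0208  0.1363] xax [-0.106  0.762  0.638] zax [-0.077  0.634 -0.77 ] q [-0.48   0.316  1.796  0.557  1.483 -0.796] F [ 0.3  -0.39 -3.91] M [-0.985 -0.189  0.022] op 0.630 ff 106.0
```

Call:
send_rows:
  series:
    - [[0,0,0,0,-0.1745,0,0.1],[0,0,0,0,-0.1745,0,0.1],[0,0,0,0,-0.1745,0,0.1],[0,0,0,0,-0.1745,0,0.1],[0,0,0,0,-0.1745,0,0.1],[0,0,0,0,-0.1745,0,0.1],[0,0,0,0,-0.1745,0,0.1],[0,0,0,0,-0.1745,0,0.1],[0,0,0,0,-0.1745,0,0.1],[-2.3,0,-1.95,0,0,0,0.1]]

```text
time: 42.88
eef_pos: [0.5647, -0.0174, 0.1517]
tcp_rot: [0.594, 0.685, -0.283, 0.311]
contact_force: [0.6, -0.1, -3.4]
opening: 0.63
finger_force: 106.8
```

Call:
send_rows:
  series:
    - [[-2.97,-3.83,3.51,0,0,0,0.1],[-2.97,-3.83,3.51,0,0,0,0.1],[-2.97,-3.83,3.51,0,0,0,0.1],[-3,0,3.55,0,0,0,0.1],[0,0,0,0,0,0,0.1],[0,0,0,0,0,0,0.1]]

```text
time: 43.62
eef_pos: [0.4796, -0.2164, 0.1602]
tcp_rot: [0.598, 0.682, -0.278, 0.315]
contact_force: [0.3, 0.0, -3.5]
opening: 0.63
finger_force: 108.0
```

Run:
```python
from h import *
s=st(); d=np.array([-.132,.991,0]); t=-.87
zt=np.sin(t)*d-[0,0,np.cos(t)]; xt=np.cos(t)*d+[0,0,np.sin(t)]
go([.5024,-.357,s["eef_pos"][2]],zt,xt); go([.5024,-.357,.125],zt,xt)
```

```text
t43.62 p [ 0.4796 -0.2164  0.1602] xax [-0.086  0.641 -0.763] zax [ 0.098 -0.757 -0.646] q [-0.241 -0.037  2.217 -1.088  0.932  0.307] F [ 0.28  0.01 -3.51] M [0.749 0.127 0.003] op 0.630 ff 108.0
shift cm [-9.2   0.43 10.86] rv [-0.003 -0.002  0.   ]
shift cm [-6.52  0.44 13.13] rv [-0.003 -0.002  0.   ]
```

Call:
send_rows:
  series:
    - [[-3.07,0.15,3.62,0,0,0,0.1],[-3.07,0.15,3.62,0,0,0,0.1],[-3.07,0.15,3.62,0,0,0,0.1],[0,0,0,0,0,0,0.1],[1.35,0,1.15,0,0,0,0.1],[1.35,0,1.15,0,0,0,0.1],[0,0,0,0,0,0,0.1],[0,0,0,0,0,0,0.1]]

```text
time: 44.62
eef_pos: [0.5046, -0.3566, 0.1271]
tcp_rot: [0.597, 0.683, -0.278, 0.317]
contact_force: [0.7, 0.0, -3.7]
opening: 0.63
finger_force: 108.0
```

Call:
send_rows:
  series:
    - [[0.23,0,0.19,0,0,0,0.1],[0,0,0,0,0,0,0.1]]

```text
time: 44.88
eef_pos: [0.5043, -0.3574, 0.1244]
tcp_rot: [0.597, 0.682, -0.278, 0.317]
contact_force: [-0.2, 0.3, -2.9]
opening: 0.631
finger_force: 108.0
```

Call:
send_rows:
  series:
    - [[0.23,0,0.19,0,0,0,0.1],[0,0,0,0,0,0,0.1]]

```text
time: 45.12
eef_pos: [0.5038, -0.3575, 0.1208]
tcp_rot: [0.598, 0.682, -0.278, 0.317]
contact_force: [0.5, -1.1, -3.2]
opening: 0.632
finger_force: 108.0
```

Call:
send_rows:
  series:
    - [[0.15,0,0.13,0,0,0,0.1],[0,0,0,0,0,0,0.1]]

```text
time: 45.38
eef_pos: [0.5039, -0.3575, 0.1188]
tcp_rot: [0.598, 0.682, -0.278, 0.317]
contact_force: [-0.4, 0.3, -3.9]
opening: 0.634
finger_force: 108.0
```

Call:
send_rows:
  series:
    - [[0.15,0,0.13,0,0,0,0.1],[0,0,0,0,0,0,0.1]]

```text
time: 45.62
eef_pos: [0.5042, -0.3576, 0.1172]
tcp_rot: [0.597, 0.682, -0.278, 0.317]
contact_force: [-0.6, -0.6, -3.1]
opening: 0.632
finger_force: 108.3
```

Call:
send_rows:
  series:
    - [[0.15,0,0.13,0,0,0,0.1],[0,0,0,0,0,0,0.1]]

```text
time: 45.88
eef_pos: [0.5046, -0.3584, 0.1173]
tcp_rot: [0.597, 0.681, -0.279, 0.318]
contact_force: [-2.3, 1.7, 3.9]
opening: 0.637
finger_force: 108.4
```

Call:
send_rows:
  series:
    - [[0.15,0,0.13,0,0,0,0.1],[0,0,0,0,0,0,0.1]]

```text
time: 46.12
eef_pos: [0.5048, -0.3589, 0.1173]
tcp_rot: [0.597, 0.681, -0.28, 0.319]
contact_force: [-6.7, 7.4, 13.3]
opening: 0.633
finger_force: 110.3
```

Call:
send_rows:
  series:
    - [[0.15,0,0.13,0,0,0,0.1],[0,0,0,0,0,0,0.1]]

```text
time: 46.38
eef_pos: [0.5052, -0.3599, 0.1176]
tcp_rot: [0.597, 0.68, -0.281, 0.32]
contact_force: [-7.9, 6.8, 18.7]
opening: 0.627
finger_force: 110.2
```

Call:
send_rows:
  series:
    - [[-0.23,0,-0.19,0,0,0,0.1],[-0.1,0,-0.1,0,0,0,0.1],[0,0,0,0,0,0,0.1],[0,0,0,0,0,0,0.3],[0,0,0,0,0,0,0.5],[0,0,0,0,0,0,0.5],[0,0,0,0,0,0,0.5],[0,0,-3,0,0,0,0.5],[0,0,-5,0,0,0,0.5],[0,0,-6,0,0,0,0.5]]

```text
time: 47.62
eef_pos: [0.4892, -0.2505, 0.2057]
tcp_rot: [0.598, 0.682, -0.278, 0.316]
contact_force: [1.3, -0.5, 1.1]
opening: 0.75
finger_force: 0.0
```

Call:
send_rows:
  series:
    - [[0,0,-6,0,0,0,0.6],[0,0,0,0,0.174,0,0.6],[0,0,0,0,0.174,0,0.6],[0,0,0,0,0.174,0,0.6],[0,0,0,0,0.174,0,0.6],[0,0,0,0,0.174,0,0.6],[0,0,0,0,0,0,0.6],[0,0,0,0,0,0,0.6]]

```text
time: 48.62
eef_pos: [0.4836, -0.2056, 0.2438]
tcp_rot: [0.659, 0.752, -0.001, 0.0]
contact_force: [-0.5, 0.7, -0.4]
opening: 0.8
finger_force: 0.0
```

```bash
cat >> h.py <<'E'
EDG=[(a,b) for a in range(8) for b in range(a+1,8) if bin(a^b).count("1")==1]
def boxfit(c,f,p0,spans,n=3):
    """maximise image gradient along projected box edges; f(p)->8 corners"""
    g=cv2.GaussianBlur(cv2.cvtColor(c["img"],cv2.COLOR_RGB2GRAY).astype(np.float32),(0,0),1.0)
    gm=np.minimum(np.hypot(cv2.Sobel(g,5,1,0),cv2.Sobel(g,5,0,1)),60)
    o=-np.array(c["R"]).T@c["t"]; t=np.linspace(.05,.95,30)[:,None]
    def sc(p):
        X=f(p); C=X.mean(0); s=[]
        vis={}
        for k in range(3):
            for b in(0,1):
                i=[j for j in range(8) if (j>>k)&1==b]; m=X[i].mean(0); vis[k,b]=(m-C)@(o-m)>0
        for a,b in EDG:
            k=(a^b).bit_length()-1
            if any(vis[q,(a>>q)&1] for q in range(3) if q!=k):
                q=w2p(c,X[a]+(X[b]-X[a])*t).astype(np.float32)
                s+=list(cv2.remap(gm,q[:,0].copy(),q[:,1].copy(),cv2.INTER_LINEAR,borderValue=0).ravel())
        return float(np.mean(s))
    from scipy.optimize import differential_evolution
    r=differential_evolution(lambda p:-sc(p),[(a-b,a+b) for a,b in zip(p0,spans)],seed=1,maxiter=60,popsize=12,tol=1e-4)
    return np.round(r.x,4),round(-r.fun,1),round(sc(p0),1)
def corners(x,y,z,R,h):
    return np.array([[(1 if j>>k&1 else -1)*h[k] for k in range(3)] for j in range(8)])@R.T+[x,y,z]
def flat(p): return corners(p[0],p[1],.021,Ro.from_euler('z',p[2]).as_matrix(),(.08,.0275,.021))
def stand(p): # x,y,yaw,tiltx,tilty
    return corners(p[0],p[1],.086,Ro.from_euler('ZXY',[p[2],p[3],p[4]]).as_matrix(),(.0275,.021,.08))
E
python3 - <<'E'
from h import *
st()
c=cam("side"); cv2.imwrite("pics/s5_raw.png",c["img"][:,:,::-1])
for x,y in((.588,-.334),(.503,-.334)):
    print(boxfit(c,stand,[x,y,.05,0,0],[.02,.02,.2,.2,.2]))
    print("upright only",boxfit(c,lambda p:stand([*p,0,0]),[x,y,.05],[.02,.02,.2]))
print("C1",boxfit(c,flat,[.674,.003,1.4355],[.015,.015,.12])) 
t=cam("top"); print("C1 top",boxfit(t,flat,[.674,.003,1.4355],[.015,.015,.12]))
E
```

```text
t48.62 p [ 0.4836 -0.2056  0.2438] xax [-0.132  0.991 -0.001] zax [-0.001 -0.001 -1.   ] q [-0.594 -0.076  1.898 -0.002  1.32  -0.726] F [-0.54  0.69 -0.38] M [-0.037 -0.011  0.009] op 0.800 ff 0.0
(array([ 0.5871, -0.3333, -0.0261,  0.0025,  0.0064]), np.float64(55.1), 54.1)
upright only (array([ 0.5871, -0.3334, -0.0304]), np.float64(55.1), 54.1)
(array([ 0.4993, -0.3267,  0.094 ,  0.0064,  0.0117]), np.float64(54.2), 34.4)
upright only (array([ 0.4995, -0.3271,  0.0683]), np.float64(54.1), 34.4)
C1 (array([ 0.6768, -0.0021,  1.393 ]), np.float64(56.3), 50.8)
C1 top (array([6.7830e-01, 8.0000e-04, 1.4362e+00]), np.float64(59.3), 58.5)
```

Both placed cases fit as upright: (0.587,−0.333) and (0.499,−0.327). On to case C1.

Call:
send_rows:
  series:
    - [[3.57,4.37,0,0,0,0,0.5],[3.57,4.37,0,0,0,0,0.5],[3.57,4.37,0,0,0,0,0.5],[3.57,4.37,0,0,0,0,0.5],[3.57,4.37,0,0,0,0,0.5],[0,0,0,0,0,0.135,0.5],[0,0,0,0,0,0.135,0.5],[0,0,0,0,0,0,0.5],[0,0,0,0,0,0,0.5]]

```text
time: 49.85
eef_pos: [0.6768, 0.0004, 0.2444]
tcp_rot: [0.753, 0.658, -0.0, 0.0]
contact_force: [0.3, -0.4, 0.2]
opening: 0.749
finger_force: 0.0
```

Run:
```python
from h import *
st(); c=cam("wrist"); r=boxfit(c,flat,[.677,0,1.43],[.015,.015,.12]); print(r); x,y,a=r[0]
print(r"driver/others ok"); go([x,y,-.023],[0,0,-1],[np.cos(a),np.sin(a),0])
```

```text
t49.85 p [6.768e-01 4.000e-04 2.444e-01] xax [ 0.135  0.991 -0.001] zax [ 0.    -0.001 -1.   ] q [-1.490e-01  2.640e-01  1.531e+00 -1.000e-03  1.346e+00 -1.300e-02] F [ 0.27 -0.38  0.24] M [ 0.023  0.003 -0.024] op 0.749 ff 0.0
(array([0.6777, 0.0015, 1.439 ]), np.float64(58.8), 49.1)
driver/others ok
shift cm [ 0.16  0.06 26.74] rv [ 0.     0.001 -0.004]
```

Call:
send_rows:
  series:
    - [[0.15,0.05,5.5,0,0,0,0.5],[0,0,5.5,0,0,0,0.5],[0,0,5.5,0,0,0,0.5],[0,0,5,0,0,0,0.5],[0,0,3.5,0,0,0,0.5],[0,0,1.7,0,0,0,0.5],[0,0,0,0,0,0,0.5],[0,0,0,0,0,0,0.1],[0,0,0,0,0,0,0.1],[0,0,0,0,0,0,0.1]]
  force: 70

```text
time: 51.15
eef_pos: [0.6791, 0.0009, -0.0209]
tcp_rot: [0.754, 0.657, 0.001, 0.001]
contact_force: [1.8, 0.7, 1.9]
opening: 0.633
finger_force: 75.6
```

Call:
send_rows:
  series:
    - [[0,0,-1.5,0,0,0,0.1],[0,0,-1.5,0,0,0,0.1],[0,0,0,0,0,0,0.1],[0,0,0,0,0,0,0.1],[0,0,0,0,0,0,0.1]]

```text
time: 51.78
eef_pos: [0.6771, 0.0012, 0.0065]
tcp_rot: [0.754, 0.657, -0.001, -0.0]
contact_force: [-0.3, -0.3, -4.4]
opening: 0.633
finger_force: 75.4
```

Run:
```python
from h import *
st(); cam("wrist"); st(); cam("top"); st()
```

```text
t51.77 p [0.6771 0.0012 0.0065] xax [ 0.138  0.99  -0.   ] zax [-0.002 -0.    -1.   ] q [-1.480e-01  5.020e-01  1.681e+00 -1.000e-03  9.600e-01 -9.000e-03] F [-0.25 -0.31 -4.42] M [ 0.184 -0.014 -0.028] op 0.633 ff 75.4
t51.83 p [0.6771 0.0012 0.0064] xax [ 0.138  0.99  -0.   ] zax [-0.002 -0.    -1.   ] q [-1.480e-01  5.030e-01  1.681e+00 -1.000e-03  9.600e-01 -9.000e-03] F [-1.05  0.53 -3.45] M [0.149 0.023 0.018] op 0.637 ff 75.4
t51.88 p [0.6772 0.0012 0.0065] xax [ 0.138  0.99  -0.   ] zax [-0.001 -0.    -1.   ] q [-1.480e-01  5.030e-01  1.681e+00 -1.000e-03  9.600e-01 -9.000e-03] F [-0.88 -0.38 -4.  ] M [ 0.082 -0.037  0.034] op 0.633 ff 75.4
```

Mx is positive this time, so the heavy end is on −y (tool −x). The house stands close on the +y side, so I'll carry the case to clear bench at x≈0.50 and set it down before the tilted regrip.

Call:
send_rows:
  series:
    - [[0,0,-2,0,0,0,0.1],[-0.8,-5.8,0,0,0,0,0.1],[-0.8,-5.8,0,0,0,0,0.1],[-0.8,-5.8,0,0,0,0,0.1],[0,0,0,0,0,-0.1,0.1],[0,0,0,0,0,-0.1,0.1],[0,0,2,0,0,0,0.1],[0,0,1.5,0,0,0,0.1],[0,0,1.4,0,0,0,0.1],[0,0,0,0,0,0,0.1]]

```text
time: 53.12
eef_pos: [0.503, 0.0011, -0.0214]
tcp_rot: [0.685, 0.729, 0.0, 0.001]
contact_force: [0.0, 0.9, -0.0]
opening: 0.631
finger_force: 78.0
```

Call:
send_rows:
  series:
    - [[0,0,0,0,0,0,0.3],[0,0,0,0,0,0,0.6],[0,0,0,0,0,0,0.6],[0,0,-6,0,0,0,0.6],[0,0,-6,0,0,0,0.6],[0,0,-6,0,0,0,0.6],[0,0,0,0,0,0,0.6],[0,0,0,0,0,0,0.6]]

```text
time: 54.12
eef_pos: [0.5017, 0.0014, 0.1579]
tcp_rot: [0.685, 0.729, -0.0, 0.0]
contact_force: [-1.3, 0.3, -0.5]
opening: 0.794
finger_force: 0.0
```

Run:
```python
from h import *
s=st(); R=Ro.from_quat(s["tcp_rot"]).as_matrix(); yw=np.arctan2(R[1,0],R[0,0]); print(yw)
c=cam("wrist"); r=boxfit(c,flat,[s["eef_pos"][0],s["eef_pos"][1],yw],[.015,.02,.12]); print(r)
x,y,a=r[0]; d=np.array([np.cos(a),np.sin(a),0]);t=-.5
zt=np.sin(t)*d-[0,0,np.cos(t)]; xt=np.cos(t)*d+[0,0,np.sin(t)]
p=np.array([x,y,.021])+.06*d+.044*zt; print(p); G=go(p,zt,xt)
print("in target frame",np.round(G.T@(p-s["eef_pos"])*100,2))
```

```text
t54.12 p [0.5017 0.0014 0.1579] xax [-0.062  0.998 -0.   ] zax [-0. -0. -1.] q [-1.990e-01 -5.600e-02  2.039e+00 -1.000e-03  1.158e+00 -2.610e-01] F [-1.29  0.35 -0.47] M [ 0.063 -0.017  0.013] op 0.794 ff 0.0
1.632880439851114
(array([0.5025, 0.0024, 1.6329]), np.float64(58.5), 52.7)
[ 0.50008539  0.04123027 -0.01761363]
shift cm [ 3.97  0.2  17.43] rv [-0.003 -0.5    0.001]
in target frame [11.91  0.09 13.49]
```

Call:
send_rows:
  series:
    - [[0,0,0,0,-0.1667,0,0.6],[0,0,0,0,-0.1667,0,0.6],[0,0,0,0,-0.1667,0,0.6],[5.95,0.1,0,0,0,0,0.6],[5.95,0,0,0,0,0,0.6],[0,0,4.5,0,0,0,0.6],[0,0,4.5,0,0,0,0.5],[0,0,4.4,0,0,0,0.5],[0,0,0,0,0,0,0.5],[0,0,0,0,0,0,0.5]]

```text
time: 55.42
eef_pos: [0.5002, 0.0415, -0.0167]
tcp_rot: [0.663, 0.706, -0.17, 0.18]
contact_force: [-0.2, -0.4, 0.8]
opening: 0.746
finger_force: 0.0
```

Call:
send_rows:
  series:
    - [[0,0,0,0,0,0,0.1],[0,0,0,0,0,0,0.1],[0,0,0,0,0,0,0.1]]
  force: 100

```text
time: 55.8
eef_pos: [0.5015, 0.0423, -0.0152]
tcp_rot: [0.664, 0.706, -0.169, 0.181]
contact_force: [-1.8, 4.8, 5.0]
opening: 0.633
finger_force: 105.5
```

Run:
```python
from h import *
s=st()
```

```text
t55.80 p [ 0.5015  0.0423 -0.0152] xax [-0.053  0.876 -0.479] zax [ 0.032 -0.478 -0.878] q [ 0.146  0.319  2.076 -0.653  0.905  0.537] F [-1.81  4.84  5.02] M [ 0.466  0.388 -0.243] op 0.633 ff 105.5
```

Call:
send_rows:
  series:
    - [[-0.5,0,-0.9,0,0,0,0.1],[-1.5,0,-2.7,0,0,0,0.1],[-2.06,0,-3.78,0,0,0,0.1],[-2.06,0,-3.78,0,0,0,0.1],[-2.06,0,-3.78,0,0,0,0.1],[-2.06,0,-3.78,0,0,0,0.1],[0,0,0,0,0.1745,0,0.1],[0,0,0,0,0.1745,0,0.1],[0,0,0,0,0.1745,0,0.1],[0,0,0,0,0.1745,0,0.1]]

```text
time: 57.05
eef_pos: [0.4998, 0.0413, 0.1973]
tcp_rot: [0.681, 0.725, 0.069, -0.074]
contact_force: [-0.9, -0.6, -4.6]
opening: 0.628
finger_force: 106.1
```

Call:
send_rows:
  series:
    - [[0,0,0,0,0.1745,0,0.1],[0,0,0,0,0.1745,0,0.1],[0,0,0,0,0.1745,0,0.1],[0,0,0,0,0.1745,0,0.1],[0,0,0,0,0.1745,0,0.1],[0,0,0,0,0,0,0.1],[0,0,0,0,0,0,0.1]]

```text
time: 57.92
eef_pos: [0.5006, 0.0413, 0.1971]
tcp_rot: [0.59, 0.628, 0.348, -0.37]
contact_force: [0.0, 0.4, -3.8]
opening: 0.628
finger_force: 106.5
```

Run:
```python
from h import *
s=st(); a=1.633; d=np.array([np.cos(a),np.sin(a),0]);t=1.07
zt=np.sin(t)*d-[0,0,np.cos(t)]; xt=np.cos(t)*d+[0,0,np.sin(t)]
go([.44,-.16,.2],zt,xt); go([.401,-.302,.2],zt,xt); go([.401,-.302,.135],zt,xt)
c=cam("side"); cv2.imwrite("pics/s6_raw.png",c["img"][:,:,::-1])
e=s["eef_pos"]-.044*zt
print(e,boxfit(c,lambda p:corners(p[0],p[1],p[2],Ro.from_euler('ZX',[.062,p[3]]).as_matrix(),(.0275,.021,.08)),[e[0],e[1],e[2]-.06,0],[.015,.02,.02,.3]))
```

```text
t57.92 p [0.5006 0.0413 0.1971] xax [-0.031  0.482  0.875] zax [-0.055  0.874 -0.483] q [-0.553  0.195  1.984  0.806  1.71  -0.829] F [ 0.02  0.39 -3.83] M [-0.925 -0.065 -0.03 ] op 0.628 ff 106.5
shift cm [ -9.27  -7.31 -17.4 ] rv [-0.     0.004  0.001]
shift cm [-16.   -12.09 -29.59] rv [-0.     0.004  0.001]
shift cm [-21.69 -12.09 -26.45] rv [-0.     0.004  0.001]
[0.50298156 0.0027774  0.21825253] (array([ 0.4972, -0.0072,  0.1687,  0.0098]), np.float64(38.9), 36.7)
```

Call:
send_rows:
  series:
    - [[-2.32,-1.83,-4.35,0,0,0,0.1],[-2.32,-1.83,-4.35,0,0,0,0.1],[-2.32,-1.83,-4.35,0,0,0,0.1],[-2.32,-1.83,-4.35,0,0,0,0.1],[-2.24,-1.6,-4.06,0,0,0,0.1],[-2.24,-1.6,-4.06,0,0,0,0.1],[-2.24,-1.6,-4.06,0,0,0,0.1],[0,0,0,0,0,0,0.1],[0,0,0,0,0,0,0.1]]

```text
time: 59.1
eef_pos: [0.4012, -0.3015, 0.1996]
tcp_rot: [0.589, 0.628, 0.349, -0.37]
contact_force: [-0.1, 0.9, -3.8]
opening: 0.635
finger_force: 107.7
```

Run:
```python
from h import *
s=st(); a=1.633; d=np.array([np.cos(a),np.sin(a),0]);t=1.07
zt=np.sin(t)*d-[0,0,np.cos(t)]; xt=np.cos(t)*d+[0,0,np.sin(t)]
go([.401,-.302,.135],zt,xt)
```

```text
t59.10 p [ 0.4012 -0.3015  0.1996] xax [-0.031  0.482  0.876] zax [-0.054  0.874 -0.483] q [-1.065  0.449  1.65   0.432  2.026 -1.146] F [-0.11  0.93 -3.75] M [-0.948 -0.08  -0.014] op 0.635 ff 107.7
shift cm [-5.69 -0.03  3.07] rv [0.    0.003 0.001]
```

Call:
send_rows:
  series:
    - [[-2.84,0,1.54,0,0,0,0.1],[-2.84,0,1.54,0,0,0,0.1],[0,0,0,0,0,0,0.1],[0,0,0,0,0,0,0.1]]

```text
time: 59.6
eef_pos: [0.4013, -0.3016, 0.1356]
tcp_rot: [0.589, 0.628, 0.349, -0.371]
contact_force: [-0.1, 0.1, -3.4]
opening: 0.63
finger_force: 107.5
```

Call:
send_rows:
  series:
    - [[-0.35,0,0.19,0,0,0,0.1],[0,0,0,0,0,0,0.1]]

```text
time: 59.85
eef_pos: [0.4008, -0.3023, 0.1308]
tcp_rot: [0.589, 0.627, 0.349, -0.371]
contact_force: [0.1, 0.0, -4.3]
opening: 0.628
finger_force: 107.5
```

Call:
send_rows:
  series:
    - [[-0.18,0,0.1,0,0,0,0.1],[0,0,0,0,0,0,0.1]]

```text
time: 60.1
eef_pos: [0.4005, -0.302, 0.128]
tcp_rot: [0.589, 0.627, 0.349, -0.372]
contact_force: [-0.8, 0.2, -4.7]
opening: 0.63
finger_force: 107.5
```

Call:
send_rows:
  series:
    - [[-0.18,0,0.1,0,0,0,0.1],[0,0,0,0,0,0,0.1]]

```text
time: 60.35
eef_pos: [0.4005, -0.3023, 0.1277]
tcp_rot: [0.589, 0.627, 0.35, -0.372]
contact_force: [-0.5, -1.1, 3.9]
opening: 0.628
finger_force: 108.1
```

Call:
send_rows:
  series:
    - [[-0.18,0,0.1,0,0,0,0.1],[0,0,0,0,0,0,0.1]]

```text
time: 60.6
eef_pos: [0.4004, -0.3025, 0.1277]
tcp_rot: [0.588, 0.627, 0.35, -0.373]
contact_force: [-3.6, -0.5, 10.6]
opening: 0.631
finger_force: 108.7
```

Contact at the expected height. Backing off, releasing and retreating, then checking with the cameras.

Call:
send_rows:
  series:
    - [[0.2,0,-0.11,0,0,0,0.1],[0,0,0,0,0,0,0.1],[0,0,0,0,0,0,0.3],[0,0,0,0,0,0,0.5],[0,0,0,0,0,0,0.5],[0,0,0,0,0,0,0.5],[0,0,-3,0,0,0,0.5],[0,0,-4,0,0,0,0.5],[0,0,-4,0,0,0,0.5]]

```text
time: 61.72
eef_pos: [0.4066, -0.3991, 0.1795]
tcp_rot: [0.589, 0.627, 0.349, -0.372]
contact_force: [0.3, -0.4, -0.5]
opening: 0.752
finger_force: 0.0
```

Call:
send_rows:
  series:
    - [[4.5,0,-2.5,0,0,0,0.5],[4.5,0,-2.5,0,0,0,0.5],[0,0,0,0,0,0,0.5],[0,0,0,0,0,0,0.5]]

```text
time: 62.22
eef_pos: [0.4065, -0.3988, 0.2814]
tcp_rot: [0.589, 0.627, 0.349, -0.371]
contact_force: [-1.1, -0.5, -0.4]
opening: 0.75
finger_force: 0.0
```

Run:
```python
from h import *
st()
for n in("side","top"):
    c=cam(n); cv2.imwrite(f"pics/end_{n}.png",c["img"][:,:,::-1])
    for x,y in((.587,-.333),(.499,-.327),(.403,-.340)):
        print(n,boxfit(c,stand,[x,y,.05,0,0],[.015,.015,.2,.2,.2]))
# compare caddy and bystander patches with the earlier pictures
t=c["img"].astype(int); b=cv2.imread("pics/top0_raw.png")[:,:,::-1].astype(int)
for nm,(u,v) in dict(glue=(339,129),tin=(211,283),house=(187,126),tree=(300,121),dish=(325,204),driver=(257,120),wagon=(333,165),caddy=(142,220)).items():
    T=b[v-14:v+15,u-14:u+15].astype(np.uint8); S=t[v-26:v+27,u-26:u+27].astype(np.uint8)
    r=cv2.matchTemplate(np.ascontiguousarray(S),np.ascontiguousarray(T),cv2.TM_CCOEFF_NORMED); _,m,_,l=cv2.minMaxLoc(r); print(nm,round(m,2),l[0]-12,l[1]-12)
```

```text
t62.23 p [ 0.4065 -0.3988  0.2814] xax [-0.029  0.479  0.877] zax [-0.054  0.875 -0.48 ] q [-1.121  0.535  1.37   0.432  2.226 -1.103] F [-1.12 -0.51 -0.41] M [-0.453 -0.068 -0.042] op 0.750 ff 0.0
side (array([ 0.5884, -0.3339,  0.1048, -0.0193, -0.0078]), np.float64(51.5), 51.0)
side (array([ 0.4916, -0.3299,  0.25  , -0.0196,  0.1441]), np.float64(40.4), 33.1)
side (array([ 0.4178, -0.355 ,  0.0085, -0.0177, -0.1946]), np.float64(11.2), 5.1)
top (array([ 0.5865, -0.3317, -0.0495,  0.0103,  0.013 ]), np.float64(59.1), 58.8)
top (array([ 0.5027, -0.3238,  0.0643,  0.0269, -0.0298]), np.float64(58.2), 56.4)
top (array([ 0.4052, -0.3353, -0.0923,  0.0293, -0.0184]), np.float64(55.7), 50.3)
glue 1.0 0 0
tin 1.0 0 0
house 0.97 0 0
tree 1.0 0 0
dish 1.0 0 0
driver 1.0 0 0
wagon 1.0 0 0
caddy 0.4 0 0
```

Call:
send_rows:
  series:
    - [[0,0,-6,0,0,0,0.5],[0,0,-6,0,0,0,0.5],[-2.5,-5,-1,0,0,0,0.5],[-2,-5,-2,0,0,0,0.5],[0,-5,0,0,0,0,0.5],[0,0,0,0,0,0,0.5],[0,0,0,0,0,0,0.5]]

```text
time: 63.2
eef_pos: [0.2665, -0.5609, 0.3133]
tcp_rot: [0.589, 0.626, 0.35, -0.372]
contact_force: [0.4, -0.4, -0.3]
opening: 0.747
finger_force: 0.0
```

Run:
```python
from h import *
st(); S=cam("side"); T=cam("top")
for x,y in((.587,-.333),(.5,-.327),(.403,-.338)):
    print(boxfit(S,stand,[x,y,.05,0,0],[.015,.015,.2,.2,.2]))
tr=lambda p:corners(p[0],p[1],.040,Ro.from_euler('z',p[2]).as_matrix(),(.055,.02,.005))
tr1=lambda p:corners(p[0],p[1],.030,Ro.from_euler('z',p[2]).as_matrix(),(.055,.02,.005))
for f in(tr,tr1):
  for c in(S,T): print("track",boxfit(c,f,[.511,.336,-.03],[.02,.012,.1]))
b=cv2.imread("pics/s6_raw.png"); 
a=S["img"][85:170,130:230,::-1]; print("caddy unchanged since t=58: maxdiff",np.abs(a.astype(int)-b[85:170,130:230]).mean().round(1))
```

```text
t63.20 p [ 0.2665 -0.5609  0.3133] xax [-0.03   0.477  0.878] zax [-0.054  0.877 -0.478] q [-1.352  0.706  1.062  0.211  2.43  -1.334] F [ 0.37 -0.41 -0.32] M [-0.432  0.011 -0.047] op 0.747 ff 0.0
(array([ 0.5873, -0.3334, -0.0301,  0.0036,  0.0023]), np.float64(55.0), 54.0)
(array([ 0.499 , -0.3265,  0.0914,  0.0016,  0.0013]), np.float64(54.8), 54.2)
(array([ 0.4009, -0.3372, -0.0603,  0.013 , -0.0181]), np.float64(56.2), 52.9)
track (array([ 0.5126,  0.3393, -0.0241]), np.float64(54.6), 51.9)
track (array([ 0.5119,  0.3285, -0.0039]), np.float64(51.4), 47.4)
track (array([ 0.5148,  0.338 , -0.0418]), np.float64(52.7), 50.2)
track (array([0.5122, 0.3312, 0.0026]), np.float64(51.6), 46.9)
caddy unchanged since t=58: maxdiff 55.4
```

Run:
```python
from h import *
o=cv2.imread("pics/c3.png"); 
for n,p,sl in(("top",o[:540,:390],np.s_[180:252,115:167]),("side",o[:360,390:800],np.s_[90:162,140:222])):
    c=cam(n)["img"][:,:,::-1][sl]; q=cv2.resize(p,(c.shape[1],c.shape[0]),interpolation=cv2.INTER_AREA)
    r=cv2.matchTemplate(np.ascontiguousarray(c),np.ascontiguousarray(q[8:-8,8:-8]),cv2.TM_CCOEFF_NORMED); print(n,cv2.minMaxLoc(r))
```

```text
top (-0.07658670842647552, 0.9958512187004089, (16, 14), (8, 8))
side (0.21930325031280518, 0.9570767879486084, (0, 0), (8, 8))
```

The caddy looks the same as in the confirmed picture, all three cases stand upright, and the bystanders have not moved. Handing in.

```bash
python3 -c "
from plant import ctrl; print(ctrl.sign_off())"
```

```text
the job is handed in; nothing more can be done
None
```

I handed the job in at about 63 s (no verdict came back): both track pieces present are stacked in the caddy under the sprung arm, all three cases stand heavy end down in the tray, and the camera checks showed the other listed things on the bench unmoved.

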